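# Clamp the rollers in the V-block fixture

### The arm

A 6-joint arm with a two-finger parallel gripper is mounted at the origin on a cart in front of the work surface, level with it; the furniture and walls round the work are solid. World frame = base frame: x ahead of the robot, y to its left, z up, the work surface at z = 0. Lengths are in m, angles in degrees, forces in N, time in s.
With the tool pointing down it reaches from about 0.3 to 0.75 m from the base axis. Payload 8.5 kg.
Tool frame: the origin (TCP) lies midway between the tips of the shut fingers; the grasp point (between the pads) lies 19 mm behind it (env.tcp_to_grasp is the z of the grasp point in the tool frame, in m); z points along the fingers, y is the line along which they close (so a half turn about z gives the same grasp; the last joint's range is limited). The gripper opens to 85 mm and grips with 20 to 120 N. Pads are 22 mm wide; open, the fingers measure 114 mm over their backs; the gripper's body (76 mm by 85 mm) begins 54 mm behind the grasp point. The pads swing forward as they close: fully open they stand 13 mm farther back than shut.
Start: joints at [61.404, 21.807, 74.336, -0, 83.858, -12.336], TCP at [0.154, 0.528, 0.231] pointing down, gripper open.
Joint ranges: [-178.18, 178.18], [-50.72, 133.34], [12.68, 142.11], [-81.47, 261.47], [9.98, 163.14], [-165.26, 165.26]. Speed limits (degrees/s): [136.94, 136.94, 180, 180, 180, 180].

### API

Orientations are given as a 3x3 rotation matrix whose columns are the frame's x, y, z axes.
In Python, from rig import env, imaging, job, models gives the robot as it stands. The module is installed in compiled form; this text tells all that it offers.
- The arm moves only by the tool jog_arm, never from a script. Its argument "plan" is text: rows parted by semicolons, each of 7 numbers parted by spaces: the turn, a rotation vector about the tool's x, y, z in degrees, then the shift along the tool's x, y, z in cm, then the closure in counts, from 0 (fully open) to 255 (shut). In form: rx ry rz x y z claw; .... A call has 1 to 10 rows; each row shifts and turns the commanded pose from where the row before left it, along the tool's axes as they then stand; what a row does not reach is not made up. A row lasts 1/12 s, in which the tool goes at most 41.7 mm and 7.16 degrees, less where a joint would pass 70% of its speed; a pose out of reach is approached as far as the arm can. A call with a gripper value outside its range is refused whole. The fingers move at their own pace and stop on an object; "grip_force" is the grip in N (left out, the last holds). Time passes only in rows, so rows that do not move let the fingers close. It gives the time, the measured TCP pose, the force, the opening and the grip force at its end, in the units of the state.
- env.observe(): the state, without advancing time (a new reading comes with each control period).
- imaging.get_image(name): name is "scene" or "top" or "wrist"; returns a dict with "pixels" (400x640x3 uint8, red, green, blue), "depth" (400x640 float32, m along the optical axis (not along the pixel's ray), 0 where there is no reading), "fov_y" (degrees; the focal length in pixels is half the picture's height over the tangent of half this angle, whatever the lens; pixels are square), "cx", "cy" (the principal point, pixels), "world_from_camera" (4x4, takes a point from camera to world coordinates). Camera axes: x right, y down, z forward; pixel columns grow to the right and rows downward; lengths in m; the calibration is good to about 2 mm. The wrist camera is an equidistant fisheye: a pixel r from the principal point sees the ray r / f radians off the axis. A picture is of the moment at which its call begins.
- job.close_job(): hands the job in; it is judged then, once.
Trained networks look in the newest picture that a camera, given by its name, has taken for a name from the list of things; names that differ only in an ending like _2 or _b are one class to them, and where a whole thing is asked for, a point or a joint stands for the part that bears it (a point fixed in the world has none). Each returns a list of dicts, best first, with "confidence" (0 to 1); they miss things now and then, are a little off and sometimes report something else, mostly with a low value. They report only what shows in the picture. A call takes as long as a camera call.
- models.outline_of(camera, query): "region" (400x640 bool, what is visible of it) and "bbox" ([centre column, centre row, width, height] in pixels, round what is visible of it).
- models.tip_of(camera, query): "at" ([column, row] in pixels: a listed point, or the origin of a listed thing).
The state is a dict: "time_s": time; "q": joint angles; "qvel": joint speeds; "joint_efforts": joint torques, N m; "position": TCP position; "tool_rot": TCP orientation; "ft_force": force on the tool from outside, world axes, zero at the start; "wrist_torque": the same for the moment, N m; "grip_width": finger opening in m; "gripper_force": force on a finger pad.
Only numpy, scipy, OpenCV 4.12 (cv2) and the standard library are available. Lean on these libraries where they do the work, as an engineer would, in place of code of your own. Each camera call takes 0.05 s, during which the arm holds its last target. There are 200 camera calls.

### The job

Swing the clamp arm of the blue fixture well out by its red handle and lay every aluminium roller that lies on the bench into a V seat of its own in the fixture, so that it sits down in the V with its orange caps outside the rails. Then swing the arm back right over the rollers to its stop and turn the black knob clockwise until the pad bites on them, then about 30 degrees further, and let go. Do not overtighten (never 60 degrees past the bite), and leave the other things on the bench where they are.

Things in the scene. Friction and masses are not known exactly. Their poses are not given: they have to be found in the camera images.
- roller_a_mid (a point): centre of a loose aluminium roller (two or three alike are present): round bar 24 mm diameter, 84 mm long between two orange hexagonal end caps 11 mm thick, 26 mm across flats; 106 mm overall; 0.11 to 0.22 kg. x axis: along the roller. It lies on flats of its caps, centre 13 mm above the bench. Grasp it across the round middle.
- roller_b_mid (a point): centre of a loose aluminium roller (two or three alike are present): round bar 24 mm diameter, 84 mm long between two orange hexagonal end caps 11 mm thick, 26 mm across flats; 106 mm overall; 0.11 to 0.22 kg. x axis: along the roller. It lies on flats of its caps, centre 13 mm above the bench. Grasp it across the round middle.
- roller_c_mid (a point): centre of a loose aluminium roller (two or three alike are present): round bar 24 mm diameter, 84 mm long between two orange hexagonal end caps 11 mm thick, 26 mm across flats; 106 mm overall; 0.11 to 0.22 kg. x axis: along the roller. It lies on flats of its caps, centre 13 mm above the bench. Grasp it across the round middle.
- seat0 (a point): where the centre of a roller comes to lie in one V seat of the blue-based steel fixture (three 90 degree V seats, fixed to the bench), 38 mm above the bench. x axis: direction of a seated roller; y axis: along the row of seats towards the clamp post; z up. This is the seat farthest from the post. It serves any roller.
- seat1 (a point): the same for the middle seat; seats are 50 mm apart. The Vs are cut in two upright rails, 12 mm thick, centred 26 mm either side of the seat centre along x; rail tops are 36 to 38 mm above the bench, V mouths 32 mm wide. A seated roller can shift 10 mm either way along x before a cap meets a rail.
- seat2 (a point): the same for the seat nearest the clamp post, whose axis is 82 mm further along +y. Between the two rails is an open gap 40 mm wide (along x), down to the base plate 12 mm above the bench, with room for fingers round a roller's middle.
- red_handle (a point): middle of the red upright handle on the clamp arm: 16 mm diameter, 28 mm tall on a thin stem; this point is 100 mm from the arm's pivot and 20 mm above the arm's top, 92 mm above the bench while the knob is undone. The arm is a steel bar 22 mm wide reaching 201 mm from its pivot.
- clamp_arm (a joint): swing of the clamp arm about the upright axis through knob_grip: 0 = at its stop, over the middles of all three seats; grows as it swings out (clockwise from above), up to 1.75 rad; about 1.2 rad and more leaves the seats free. Starts near 0. Stays where left; about 1.2 N at the handle moves it. With the knob undone its pad clears seated rollers by 8 mm.
- knob_grip (a point): point on the axis of the black hand knob on top of the clamp post, at gripping height: 80 mm above the bench when undone, sinking 5 mm per rad of tightening. Its upright grip bar is 46 mm long (along this point's x axis) and 12 mm thick, reaching 9 mm above the point; 20 mm below the point lies a skirt of 18 mm radius. Clear to 60 mm around it.
- clamp_knob (a joint): knob angle: 0 = undone (as at the start), grows clockwise from above (tightening), up to 3.1 rad; lowers arm and pad 5 mm per rad. About 0.15 N m turns it freely; from 1.6 rad, where the pad touches seated rollers, to the bite near 1.85 rad the torque climbs to about 0.23 N m, then by only 0.05 N m per rad. Stays where left.
- clamp_pad (a joint): how far the sprung black pad bar under the clamp arm is pushed up towards the arm (m): 0 until it bites on the rollers (knob near 1.8 to 1.95 rad, once its rubber face is squashed), then grows 5 mm per rad of knob, so 30 degrees past the bite gives 0.0026; bottoms at 0.007.
- white_pot: small white lidded pot, bystander, to be left where it is; origin at the centre of its underside
- finned_heat_sink: finned grey heat sink, bystander, to be left where it is; origin at the centre of its underside
- red_screwdriver: screwdriver with red handle, bystander, to be left where it is; origin at the centre of its underside

How it is judged (in metres and radians):
On the way, in this order (a step that is already met when the one before it is completed fails the run):
1. every roller present lies centred in a V seat while the arm is still swung out (((x of roller_a_mid in the frame of seat0 between -0.01 and 0.01 m and y of roller_a_mid in the frame of seat0 between -0.003 and 0.003 m and z of roller_a_mid in the frame of seat0 between -0.003 and 0.003 m) or (x of roller_a_mid in the frame of seat1 between -0.01 and 0.01 m and y of roller_a_mid in the frame of seat1 between -0.003 and 0.003 m and z of roller_a_mid in the frame of seat1 between -0.003 and 0.003 m) or (x of roller_a_mid in the frame of seat2 between -0.01 and 0.01 m and y of roller_a_mid in the frame of seat2 between -0.003 and 0.003 m and z of roller_a_mid in the frame of seat2 between -0.003 and 0.003 m)) and angle between the x axis of each of roller_a_mid, roller_b_mid, roller_c_mid and the x axis of seat1, either way round below 0.07 rad and ((x of roller_b_mid in the frame of seat0 between -0.01 and 0.01 m and y of roller_b_mid in the frame of seat0 between -0.003 and 0.003 m and z of roller_b_mid in the frame of seat0 between -0.003 and 0.003 m) or (x of roller_b_mid in the frame of seat1 between -0.01 and 0.01 m and y of roller_b_mid in the frame of seat1 between -0.003 and 0.003 m and z of roller_b_mid in the frame of seat1 between -0.003 and 0.003 m) or (x of roller_b_mid in the frame of seat2 between -0.01 and 0.01 m and y of roller_b_mid in the frame of seat2 between -0.003 and 0.003 m and z of roller_b_mid in the frame of seat2 between -0.003 and 0.003 m)) and ((x of roller_c_mid in the frame of seat0 between -0.01 and 0.01 m and y of roller_c_mid in the frame of seat0 between -0.003 and 0.003 m and z of roller_c_mid in the frame of seat0 between -0.003 and 0.003 m) or (x of roller_c_mid in the frame of seat1 between -0.01 and 0.01 m and y of roller_c_mid in the frame of seat1 between -0.003 and 0.003 m and z of roller_c_mid in the frame of seat1 between -0.003 and 0.003 m) or (x of roller_c_mid in the frame of seat2 between -0.01 and 0.01 m and y of roller_c_mid in the frame of seat2 between -0.003 and 0.003 m and z of roller_c_mid in the frame of seat2 between -0.003 and 0.003 m)) and value of joint clamp_arm above 0.5 rad), for 0.2 s.
2. the clamp arm is over the rollers at its stop, the pad not yet pressing (value of joint clamp_arm below 0.08 rad and value of joint clamp_pad below 0.0008 m), for 0.2 s.
3. the knob is tightened past the bite by a small extra turn (value of joint clamp_pad between 0.0009 and 0.0045 m), for 0.2 s.
At the end, for the whole second after the job is handed in: Every roller present lies at rest in a V seat of its own (within 3 mm across and in height, 10 mm along, 4 degrees of the seat's line), the arm is within 0.08 rad of its stop, and the pad is pressed 0.9 to 4.5 mm into the arm (the knob some 10 to 50 degrees past the bite) (all of step 3 and ((x of roller_a_mid in the frame of seat0 between -0.01 and 0.01 m and y of roller_a_mid in the frame of seat0 between -0.003 and 0.003 m and z of roller_a_mid in the frame of seat0 between -0.003 and 0.003 m) or (x of roller_a_mid in the frame of seat1 between -0.01 and 0.01 m and y of roller_a_mid in the frame of seat1 between -0.003 and 0.003 m and z of roller_a_mid in the frame of seat1 between -0.003 and 0.003 m) or (x of roller_a_mid in the frame of seat2 between -0.01 and 0.01 m and y of roller_a_mid in the frame of seat2 between -0.003 and 0.003 m and z of roller_a_mid in the frame of seat2 between -0.003 and 0.003 m)) and angle between the x axis of each of roller_a_mid, roller_b_mid, roller_c_mid and the x axis of seat1, either way round below 0.07 rad and ((x of roller_b_mid in the frame of seat0 between -0.01 and 0.01 m and y of roller_b_mid in the frame of seat0 between -0.003 and 0.003 m and z of roller_b_mid in the frame of seat0 between -0.003 and 0.003 m) or (x of roller_b_mid in the frame of seat1 between -0.01 and 0.01 m and y of roller_b_mid in the frame of seat1 between -0.003 and 0.003 m and z of roller_b_mid in the frame of seat1 between -0.003 and 0.003 m) or (x of roller_b_mid in the frame of seat2 between -0.01 and 0.01 m and y of roller_b_mid in the frame of seat2 between -0.003 and 0.003 m and z of roller_b_mid in the frame of seat2 between -0.003 and 0.003 m)) and ((x of roller_c_mid in the frame of seat0 between -0.01 and 0.01 m and y of roller_c_mid in the frame of seat0 between -0.003 and 0.003 m and z of roller_c_mid in the frame of seat0 between -0.003 and 0.003 m) or (x of roller_c_mid in the frame of seat1 between -0.01 and 0.01 m and y of roller_c_mid in the frame of seat1 between -0.003 and 0.003 m and z of roller_c_mid in the frame of seat1 between -0.003 and 0.003 m) or (x of roller_c_mid in the frame of seat2 between -0.01 and 0.01 m and y of roller_c_mid in the frame of seat2 between -0.003 and 0.003 m and z of roller_c_mid in the frame of seat2 between -0.003 and 0.003 m)) and value of joint clamp_arm below 0.08 rad and linear speed of each of roller_a, roller_b, roller_c below 0.03 m/s); the robot touches nothing.
It fails at once if the clamp is overtightened (knob turned some 60 degrees past the bite on seated rollers) (value of joint clamp_knob above 2.95 rad).
It fails at once if a bystander is moved more than 4 cm (distance of any of white_pot, finned_heat_sink, red_screwdriver from where it was at the start of the episode above 0.04 m).
Of roller_a, roller_b, roller_c only 2 to 3 are there at a start; the rules pass over those that are not, and their reading is None.
At some moment in a run one of roller_a, roller_b, roller_c may be knocked a few centimetres aside while the robot is not near it.
Once in a run the grip may slacken for a moment while it holds something.
It also fails if it takes over 210 s, if anything falls off the work surface, if the arm or the gripper's body presses on something with over 40 N, if the wrist force passes 120 N, or if a joint passes its speed limit or range.

## Working session

There is one attempt and no reset: what is moved stays moved. The work goes in short steps, Python scripts to look and compute and a tool call to move; the robot and the scene stay as the last step left them, time stands still between calls to the robot, and variables do not carry over. Pictures are saved under pics/ and viewed, at most 14 in all, crops included, and the job is handed in when it is done.

Besides the shell and the picture viewer there is one more tool, called as name(argument=value, ...) on one line, values as JSON. jog_arm: Moves the arm, as the interface text tells. Its arguments: {"type":"object","properties":{"plan":{"type":"string"},"grip_force":{"type":"number"}},"required":["plan"]}

```bash
mkdir -p pics; cat > h.py <<'E'
import numpy as np, cv2
from rig import env, imaging, job, models
def shot(cam,name=None):
    im=imaging.get_image(cam)
    if name: cv2.imwrite(f'pics/{name}.png',im['pixels'][:,:,::-1])
    return im
def foc(im): return 200/np.tan(np.radians(im['fov_y']/2))
def rays(im,c,r,fish=False):
    f=foc(im); u=np.asarray(c,float)-im['cx']; v=np.asarray(r,float)-im['cy']
    if fish:
        rr=np.hypot(u,v)+1e-9; th=rr/f
        return np.stack([u/rr*np.tan(th),v/rr*np.tan(th),np.ones_like(rr)],-1)
    return np.stack([u/f,v/f,np.ones_like(u)],-1)
def cloud(im,rc,cc,fish=False):
    d=im['depth'][rc,cc]; k=d>0
    p=rays(im,cc,rc,fish)[k]*d[k][:,None]
    T=im['world_from_camera']; return p@T[:3,:3].T+T[:3,3]
def onplane(im,c,r,z,fish=False):
    T=im['world_from_camera']; d=T[:3,:3]@rays(im,np.array(c),np.array(r),fish); o=T[:3,3]
    return o+d*(z-o[2])/d[2]
def pca(p):
    c=np.median(p,0); w,v=np.linalg.eigh(np.cov((p-p.mean(0))[:,:2].T)); a=v[:,1]
    s=(p-c)[:,:2]@a; return c, np.degrees(np.arctan2(a[1],a[0])), np.percentile(s,98)-np.percentile(s,2)
E
python3 - <<'E'
from h import *
for cam in ('top','scene'):
    im=shot(cam,cam+'0'); fish=False
    print(cam,im['world_from_camera'].round(3).tolist(),im['fov_y'])
    for q in ('roller_a_mid','seat0','seat1','seat2','red_handle','knob_grip'):
        for d in models.tip_of(cam,q)[:4]:
            c,r=d['at']; z={'r':.013,'s':.038,'k':.08}[q[0]] if q!='red_handle' else .092
            print(q,round(d['confidence'],2),np.round([c,r]),onplane(im,c,r,z).round(4))
    for q in ('roller_a_mid','red_handle'):
      for d in models.outline_of(cam,q)[:4]:
        r,c=np.where(d['region']); p=cloud(im,r,c)
        print('out',q,round(d['confidence'],2),np.round(d['bbox']),[np.round(x,3) for x in pca(p)])
s=env.observe();print(s['position'],s['tool_rot'],s['grip_width'],env.tcp_to_grasp)
E
```

```text
top [[0.028, -0.993, 0.117, 0.391], [-0.999, -0.03, -0.016, 0.029], [0.019, -0.116, -0.993, 1.449], [0.0, 0.0, 0.0, 1.0]] 44.1005004082303
roller_a_mid 0.85 [414. 222.] [ 0.5165 -0.2831  0.013 ]
seat0 0.97 [322. 201.] [ 0.5678 -0.0114  0.038 ]
seat0 0.85 [341. 201.] [ 0.5697 -0.0665  0.038 ]
seat0 0.77 [363. 203.] [ 0.5646 -0.1284  0.038 ]
seat1 0.97 [322. 201.] [ 0.5678 -0.0114  0.038 ]
seat1 0.85 [341. 201.] [ 0.5697 -0.0665  0.038 ]
seat1 0.77 [363. 203.] [ 0.5646 -0.1284  0.038 ]
seat2 0.97 [322. 201.] [ 0.5678 -0.0114  0.038 ]
seat2 0.85 [341. 201.] [ 0.5697 -0.0665  0.038 ]
seat2 0.77 [363. 203.] [ 0.5646 -0.1284  0.038 ]
red_handle 0.8 [334. 203.] [ 0.5567 -0.0438  0.092 ]
knob_grip 0.6 [296. 194.] [0.5791 0.0644 0.08  ]
out roller_a_mid 0.75 [413. 220.  17.  39.] [array([ 0.522, -0.279,  0.022]), np.float64(176.47), np.float64(0.104)]
out red_handle 0.89 [336. 202.  67.  20.] [array([ 0.557, -0.044,  0.07 ]), np.float64(77.635), np.float64(0.177)]
scene [[0.816, -0.32, 0.482, 0.013], [-0.578, -0.443, 0.685, -0.765], [-0.006, -0.837, -0.547, 0.72], [0.0, 0.0, 0.0, 1.0]] 55.786
[... 414 characters left out ...]
seat2 0.79 [341. 241.] [ 0.5641 -0.1198  0.038 ]
seat2 0.62 [329. 234.] [ 0.5579 -0.0724  0.038 ]
seat2 0.42 [373. 256.] [ 0.5931 -0.2218  0.038 ]
red_handle 0.97 [321. 214.] [ 0.5531 -0.0397  0.092 ]
knob_grip 0.57 [310. 205.] [0.5636 0.0345 0.08  ]
out roller_a_mid 0.67 [366. 288.  42.  28.] [array([ 0.514, -0.288,  0.02 ]), np.float64(177.811), np.float64(0.112)]
out red_handle 0.96 [321. 227.  38.  30.] [array([ 0.552, -0.045,  0.069]), np.float64(79.452), np.float64(0.194)]
[0.15399461 0.52798421 0.23132708] [[-9.59993261e-01  2.80023105e-01 -1.02696526e-05]
 [ 2.80023105e-01  9.59993261e-01  1.04434315e-05]
 [ 1.27831994e-05  7.14988387e-06 -1.00000000e+00]] 0.08546338233355676 -0.0187
```

```bash
python3 - <<'E'
import cv2
a=cv2.imread('pics/top0.png')[100:310,140:500]; a=cv2.resize(a,None,fx=2,fy=2,interpolation=cv2.INTER_CUBIC); cv2.imwrite('pics/topc.png',a)
E
```

```text
(no output)
```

View pics/topc.png

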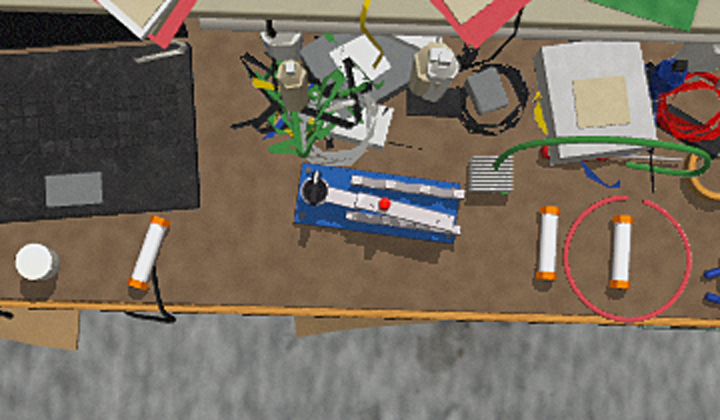

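View pics/scene0.png

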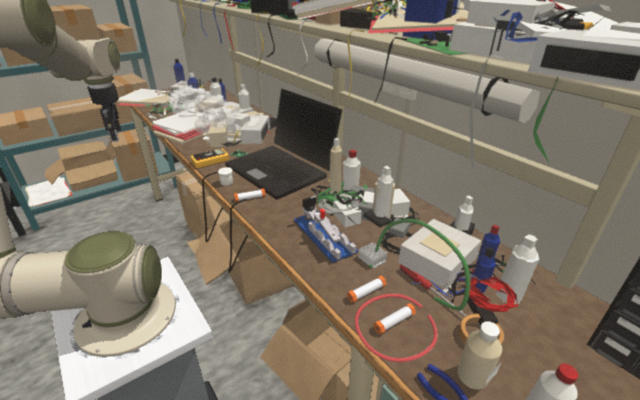

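The top view shows three rollers, at about (215,226), (414,222) and (450,226). The last lies inside a pink cable ring. The fixture runs from the knob at (297,194) to about (370,205).

```bash
cat >> h.py <<'E'
def orange(im,fish=False,z=.013,lo=15):
    """cap blobs -> world points on plane z"""
    h=cv2.cvtColor(im['pixels'],cv2.COLOR_RGB2HSV)
    m=cv2.inRange(h,(7,170,120),(17,255,255))
    n,l,st,ce=cv2.connectedComponentsWithStats(m)
    return [(st[i,4],ce[i].round(1),onplane(im,*ce[i],z,fish).round(4)) for i in range(1,n) if st[i,4]>=lo]
E
python3 - <<'E'
from h import *
im=shot('top')
for o in orange(im,z=.02): 
    if o[0]<150: print(*o)
h=cv2.cvtColor(im['pixels'],cv2.COLOR_RGB2HSV)
m=cv2.inRange(h,(100,150,60),(120,255,255)); m[:, :280]=0;m[:,380:]=0;m[:170]=0;m[230:]=0
r,c=np.where(m); p=np.array([onplane(im,a,b,.012)[:2] for a,b in zip(c,r)])
print(cv2.minAreaRect(p.astype(np.float32)*1000))
E
```

```text
34 [508.1 175.6] [ 0.662 -0.56   0.02 ]
42 [507.9 192.9] [ 0.6103 -0.5585  0.02  ]
37 [491.5 194.2] [ 0.6048 -0.5097  0.02  ]
38 [414.3 204.7] [ 0.5671 -0.2821  0.02  ]
34 [219.6 210.1] [0.534  0.2845 0.02  ]
34 [451.1 209.1] [ 0.5571 -0.3902  0.02  ]
40 [412.5 237.5] [ 0.4709 -0.2772  0.02  ]
40 [208.2 241.5] [0.4423 0.3125 0.02  ]
39 [449.4 241.7] [ 0.4617 -0.3848  0.02  ]
89 [ 33.4 248.2] [0.4092 0.8084 0.02  ]
43 [ 65.  249.2] [0.4088 0.7186 0.02  ]
21 [104.5 250.2] [0.409  0.6066 0.02  ]
18 [146.6 251.3] [0.4093 0.4869 0.02  ]
48 [165.3 252.1] [0.4087 0.4334 0.02  ]
17 [182.8 252.3] [0.4095 0.3835 0.02  ]
25 [230.2 254.2] [0.408  0.2478 0.02  ]
107 [270.1 254.5] [0.4101 0.1336 0.02  ]
39 [310.6 255.3] [0.4114 0.017  0.02  ]
55 [334.9 256.6] [ 0.4096 -0.0531  0.02  ]
82 [399.3 258.3] [ 0.41   -0.2391  0.02  ]
33 [436.8 259.7] [ 0.409  -0.3478  0.02  ]
15 [476.7 260.5] [ 0.4097 -0.4638  0.02  ]
147 [512.5 261.4] [ 0.4103 -0.5684  0.02  ]
16 [543.9 262.2] [ 0.4103 -0.6601  0.02  ]
55 [570.3 262.8] [ 0.4108 -0.7371  0.02  ]
28 [634. 265.] [ 0.4098 -0.9241  0.02  ]
((571.25244140625, -30.41289520263672), (234.17572021484375, 88.87400817871094), 84.00423431396484)
```

jog_arm(plan="0 0 0 -3.1 -2.5 0 0;0 0 0 -3.1 -2.5 0 0;0 0 0 -3.1 -2.5 0 0;0 0 0 -3.1 -2.5 0 0;0 0 0 -3.1 -2.5 0 0;0 0 0 -3.1 -2.5 0 0;0 0 0 -3.1 -2.5 0 0;0 0 0 -3.1 -2.5 0 0;0 0 0 -3.1 -2.5 -0.8 0;0 0 0 -3.1 -2.5 -0.8 0")

```text
time_s: 1.78
position: [0.3821, 0.1993, 0.2475]
tool_rot: [[-0.96, 0.28, -0.0], [0.28, 0.96, -0.0], [0.0, -0.0, -1.0]]
ft_force: [1.1, 0.4, -0.4]
grip_width: 0.0856
gripper_force: 0.0
```

jog_arm(plan="0 0 0 -3.1 -2.5 0 0;0 0 0 -3.1 -2.5 0 0;0 0 0 -3.1 -2.5 0 0;0 0 0 -3.1 -2.5 0 0;0 0 0 -3.1 -2.5 0 0;0 0 0 -3.1 -2.5 0 0;0 0 6.8 0 0 0 0;0 0 6.8 0 0 0 0;0 0 6.8 0 0 0 0;0 0 6.8 0 0 0 0")

```text
time_s: 2.62
position: [0.5182, 0.0048, 0.2472]
tool_rot: [[-0.721, 0.693, -0.0], [0.693, 0.721, 0.0], [0.0, -0.0, -1.0]]
ft_force: [0.2, -0.4, -0.1]
grip_width: 0.0852
gripper_force: 0.0
```

jog_arm(plan="0 0 6.8 0 0 0 0;0 0 6.8 0 0 0 0;0 0 6.8 0 0 0 0;0 0 6.8 0 0 0 0;0 0 6.8 0 0 0 0;0 0 6.8 0 0 0 0;0 0 6.8 0 0 0 0;0 0 6.8 0 0 0 0;0 0 0 0 0 0 0;0 0 0 0 0 0 0")

```text
time_s: 3.45
position: [0.5182, 0.0051, 0.2473]
tool_rot: [[0.133, 0.991, 0.0], [0.991, -0.133, -0.0], [-0.0, 0.0, -1.0]]
ft_force: [0.1, 0.6, 0.3]
grip_width: 0.0854
gripper_force: 0.0
```

```bash
python3 - <<'E'
from h import *
im=shot('wrist','w1'); print(im['fov_y'],im['world_from_camera'].round(3).tolist())
for q in ('seat0','red_handle','knob_grip'):
    for d in models.tip_of('wrist',q)[:4]:
        c,r=d['at']; z={'s':.038,'k':.08,'r':.092}[q[0]]
        print(q,round(d['confidence'],2),np.round([c,r]),onplane(im,c,r,z,True).round(4))
s=env.observe();print(s['time_s'],s['position'],s['tool_rot'].round(3).tolist(),s['grip_width'],s['q'])
E
```

```text
65.70646984690485 [[0.991, -0.127, -0.042, 0.529], [-0.133, -0.942, -0.307, 0.084], [-0.0, 0.31, -0.951, 0.39], [0.0, 0.0, 0.0, 1.0]]
seat0 0.96 [368. 191.] [ 0.5724 -0.0221  0.038 ]
seat0 0.65 [366. 260.] [ 0.5621 -0.1152  0.038 ]
seat0 0.59 [369. 228.] [ 0.5693 -0.0697  0.038 ]
red_handle 0.82 [362. 220.] [ 0.5569 -0.037   0.092 ]
knob_grip 0.81 [372. 120.] [0.5789 0.063  0.08  ]
knob_grip 0.41 [366. 231.] [ 0.5612 -0.0546  0.08  ]
3.65 [0.5181415  0.00510088 0.24732524] [[0.135, 0.991, -0.0], [0.991, -0.135, -0.0], [-0.0, -0.0, -1.0]] 0.08544491974317539 [-1.25412247e+01  1.79374944e+01  7.75826824e+01 -2.35515658e-03
  8.44819448e+01 -4.79605470e+00]
```

View pics/w1.png

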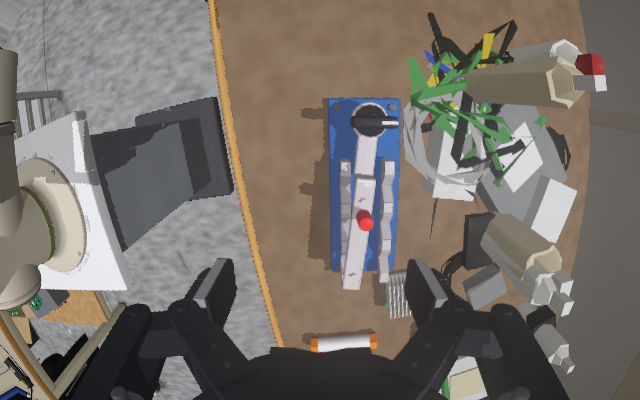

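```bash
python3 - <<'E'
from h import *
im=shot('wrist')
h=cv2.cvtColor(im['pixels'],cv2.COLOR_RGB2HSV)
m=cv2.inRange(h,(0,150,90),(6,255,255))|cv2.inRange(h,(174,150,90),(180,255,255)); m[:200]=0;m[245:]=0;m[:,:340]=0;m[:,390:]=0
r,c=np.where(m); p=cloud(im,r,c,True); print('red',len(p),p.min(0),p.max(0),p[p[:,2]>p[:,2].max()-.004].mean(0))
R,C=np.mgrid[90:300,310:420]; P=cloud(im,R.ravel(),C.ravel(),True)
b=P[(P[:,2]>.027)&(P[:,2]<.042)&(P[:,1]<.02)&(P[:,1]>-.16)]; print('rails',len(b),b.min(0),b.max(0))
print(cv2.minAreaRect((b[:,:2]*1000).astype(np.float32)))
k=P[(P[:,2]>.079)&(P[:,1]>.02)]; print('knob',len(k),k.mean(0),pca(k)); print(k[:,2].max())
s=P[(P[:,2]>.05)&(P[:,1]>.02)]; print('skirt',s.min(0),s.max(0))
a=P[(P[:,2]>.06)&(P[:,2]<.078)&(P[:,1]<.02)]; print('arm',pca(a))
hh=cv2.inRange(h,(100,150,50),(120,255,255))[90:300,310:420].ravel()>0
d=im['depth'][90:300,310:420].ravel()>0
q=P[hh[d]]; q=q[(q[:,2]<.02)]; print('base',cv2.minAreaRect((q[:,:2]*1000).astype(np.float32)),np.median(q[:,2]))
E
```

```text
red 167 [ 0.55211165 -0.07983007  0.01142075] [ 0.57682527 -0.02845334  0.10792781] [ 0.55905859 -0.03528714  0.10608377]
rails 1736 [ 0.52670922 -0.15432853  0.027004  ] [0.60697436 0.01742549 0.04186024]
((567.047119140625, -68.14891815185547), (168.7010955810547, 64.61078643798828), 84.19010162353516)
knob 571 [0.57941417 0.06177854 0.08866931] (array([0.57884483, 0.06182836, 0.08908617]), np.float64(173.95978560064913), np.float64(0.04376920695416005))
0.09176640768995287
skirt [0.55699171 0.02004623 0.05000199] [0.63855338 0.0895737  0.09176641]
arm (array([ 0.55171888, -0.06431829,  0.07223908]), np.float64(77.56369811485555), np.float64(0.13592834051739433))
base ((580.0151977539062, 50.22903823852539), (71.08314514160156, 86.67830657958984), 84.0942153930664) 0.012428057278855043
```

jog_arm(plan="0 0 4 0 0 0 165;0 0 0 -1.4 2.4 3 165;0 0 0 -1.7 2.4 3 165;0 0 0 0 0 2 165;0 0 0 0 0 0 165;0 0 0 0 0 0 165", grip_force=20)

```text
time_s: 4.2
position: [0.5583, -0.0348, 0.1673]
tool_rot: [[0.205, 0.979, -0.002], [0.979, -0.205, 0.001], [0.0, -0.002, -1.0]]
ft_force: [1.3, -0.7, 0.5]
grip_width: 0.0304
gripper_force: 0.0
```

```bash
python3 - <<'E'
from h import *
s=env.observe();print(s['time_s'],s['position'],s['tool_rot'].round(3).tolist(),s['grip_width'])
H=np.array([.5588,-.0355]);R=s['tool_rot'];d=np.append(H,.08)-s['position'];print('tool shift cm',R.T@d*100)
im=shot('wrist','w2')
E
```

```text
4.2 [ 0.5582762  -0.03476655  0.16734703] [[0.205, 0.979, -0.002], [0.979, -0.205, 0.001], [0.0, -0.002, -1.0]] 0.030407682193248974
tool shift cm [-0.06323255  0.08312708  8.73454382]
```

View pics/w2.png

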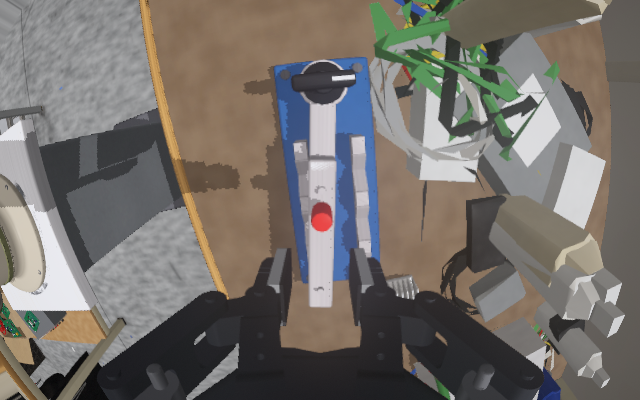

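jog_arm(plan="0 0 0 0 0.1 3 165;0 0 0 0 0 3 165;0 0 0 0 0 2.7 165;0 0 3 0 0 0 165;0 0 0 0 -1.04 0 165;0 0 6 0 0 0 165;0 0 0 0 -1.04 0 165;0 0 6 0 0 0 165;0 0 0 0 -1.04 0 165;0 0 6 0 0 0 165")

```text
time_s: 5.08
position: [0.5303, -0.0232, 0.0828]
tool_rot: [[0.541, 0.841, 0.003], [0.841, -0.541, -0.001], [0.001, 0.003, -1.0]]
ft_force: [0.4, 1.3, -0.3]
grip_width: 0.0299
gripper_force: 0.0
```

jog_arm(plan="0 0 0 0 -1.04 0 165;0 0 6 0 0 0 165;0 0 0 0 -1.04 0 165;0 0 6 0 0 0 165;0 0 0 0 -1.04 0 165;0 0 6 0 0 0 165;0 0 0 0 -1.04 0 165;0 0 6 0 0 0 165;0 0 0 0 -1.04 0 165;0 0 6 0 0 0 165")

```text
time_s: 5.92
position: [0.4924, 0.0142, 0.0809]
tool_rot: [[0.886, 0.463, -0.001], [0.463, -0.886, 0.001], [-0.0, -0.001, -1.0]]
ft_force: [-0.3, -0.7, 0.7]
grip_width: 0.0299
gripper_force: 0.0
```

jog_arm(plan="0 0 0 0 -1.04 0 165;0 0 6 0 0 0 165;0 0 0 0 -1.04 0 165;0 0 6 0 0 0 165;0 0 0 0 -1.04 0 165;0 0 6 0 0 0 165;0 0 0 0 -1.04 0 165;0 0 6 0 0 0 165;0 0 0 0 -1.04 0 165;0 0 6 0 0 0 165")

```text
time_s: 6.75
position: [0.4799, 0.0643, 0.0806]
tool_rot: [[0.999, -0.04, -0.0], [-0.04, -0.999, 0.001], [-0.0, -0.001, -1.0]]
ft_force: [-0.3, 0.2, 0.9]
grip_width: 0.0297
gripper_force: 0.0
```

jog_arm(plan="0 0 0 0 -1.04 0 165;0 0 6 0 0 0 165;0 0 0 0 -1 0 165;0 0 0 0 0 0 165")

```text
time_s: 7.08
position: [0.4826, 0.0844, 0.0806]
tool_rot: [[0.989, -0.145, 0.0], [-0.145, -0.989, 0.001], [0.0, -0.001, -1.0]]
ft_force: [0.8, 0.6, 0.3]
grip_width: 0.0303
gripper_force: 0.0
```

jog_arm(plan="0 0 0 0 0 -3.5 165;0 0 0 0 0 -3.5 120;0 0 0 -0.5 -4 0 80;0 0 0 -0.5 -4 0 60;0 0 0 -0.5 -4 0 60;0 0 0 -0.5 -4 0 60;0 0 0 -0.5 -4 0 60;0 0 0 0 -1.3 0 60;0 0 4.4 0 0 0 60;0 0 4.3 0 0 0 60")

```text
time_s: 7.92
position: [0.4902, 0.2983, 0.1502]
tool_rot: [[0.955, -0.297, -0.0], [-0.297, -0.955, 0.0], [-0.0, -0.0, -1.0]]
ft_force: [-1.1, -0.6, 0.4]
grip_width: 0.0655
gripper_force: 0.0
```

```bash
cat >> h.py <<'E'
def look(rollers,name=None,z=.02,rad=.09):
    """refine roller (x,y) from wrist picture by nearby orange caps; print tool shift"""
    im=shot('wrist',name); s=env.observe(); R=s['tool_rot']
    print(s['time_s'],s['position'].round(4),'psi',np.degrees(np.arctan2(R[1,1],R[0,1])).round(2),'w',s['grip_width'].round(4))
    for o in orange(im,True,z,40):
        if np.hypot(*(o[2][:2]-np.array(rollers[:2])))<rad: print(*o)
    for d in models.tip_of('wrist','roller_a_mid')[:4]:
        print('net',round(d['confidence'],2),np.round(d['at']),onplane(im,*d['at'],.013,True).round(4))
    return im,s
def shift(tgt):
    s=env.observe(); print('shift cm',(s['tool_rot'].T@(np.array(tgt)-s['position'])*100).round(2))
E
python3 - <<'E'
from h import *
im,s=look((.488,.2985),'w3'); shift((.488,.2985,.004))
E
```

```text
Traceback (most recent call last):
  File "h.py", line 33, in look
    print(s['time_s'],s['position'].round(4),'psi',np.degrees(np.arctan2(R[1,1],R[0,1])).round(2),'w',s['grip_width'].round(4))
                                                                                                      ^^^^^^^^^^^^^^^^^^^^^
AttributeError: 'float' object has no attribute 'round'
```

View pics/w3.png

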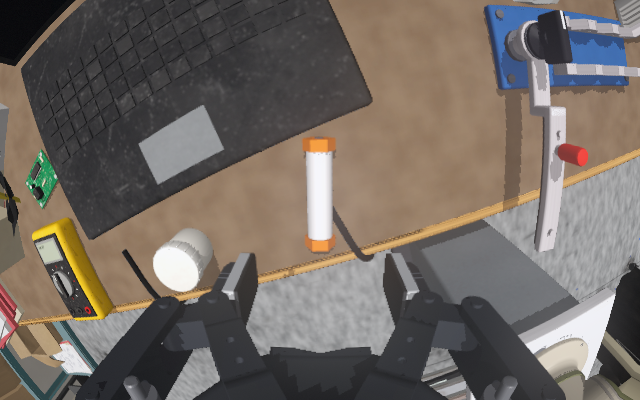

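The arm is swung out (handle at (573,155)). The roller lies at (319,195), centred between the fingers, and the pot is clear to the left.

```bash
sed -i "s/s\['grip_width'\].round(4)/round(s['grip_width'],4)/" h.py
python3 - <<'E'
from h import *
im,s=look((.488,.2985)); shift((.488,.2985,.004))
E
```

```text
8.0167 [0.4904 0.2972 0.1504] psi -107.29 w 0.0651
399 [317.3 144.6] [0.5338 0.2868 0.02  ]
150 [319.5 245.7] [0.4394 0.3148 0.02  ]
shift cm [-0.29 -0.08 14.65]
```

jog_arm(plan="0 0 0 -0.4 -0.2 3.5 90;0 0 0 0 0 3.5 90;0 0 0 0 0 3.5 90;0 0 0 0 0 2.5 90;0 0 0 0 0 1.5 90;0 0 0 0 0 0 255;0 0 0 0 0 0 255;0 0 0 0 0 0 255;0 0 0 0 0 0 255;0 0 0 0 0 0 255", grip_force=60)

```text
time_s: 8.9
position: [0.4881, 0.2998, 0.0068]
tool_rot: [[0.954, -0.301, 0.002], [-0.301, -0.954, 0.001], [0.002, -0.001, -1.0]]
ft_force: [-0.5, -0.3, 2.1]
grip_width: 0.0216
gripper_force: 59.1
```

jog_arm(plan="0 0 0 0 0 -1.5 255;0 0 0 0 0 -3 255;0 0 0 0 0 -4 255;0 0 0 0 0 -4 255;0 0 0 0 0 0 255")

```text
time_s: 9.32
position: [0.4905, 0.3008, 0.1388]
tool_rot: [[0.954, -0.301, 0.014], [-0.301, -0.954, 0.005], [0.011, -0.009, -1.0]]
ft_force: [0.5, 0.5, -0.8]
grip_width: 0.0216
gripper_force: 59.2
```

```bash
python3 - <<'E'
from h import *
im,s=look((.488,.2985),z=.13,name='w4')
E
```

```text
9.3667 [0.4892 0.3003 0.1351] psi -107.52 w 0.0218
1661 [316.5 178.9] [0.5323 0.29   0.13  ]
```

View pics/w4.png

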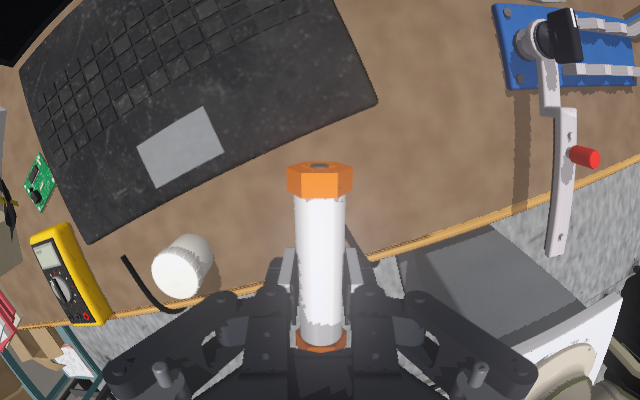

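The roller is held level between the fingers: far cap at (318,180), near cap at (320,340). The arm is still out at the right.

```bash
cat >> h.py <<'E'
def held(im,s):
    """cap ends in tool frame for a held roller"""
    hsv=cv2.cvtColor(im['pixels'],cv2.COLOR_RGB2HSV)
    m=cv2.inRange(hsv,(7,170,90),(17,255,255)); w=cv2.inRange(hsv,(0,0,130),(180,60,255))
    for nm,mm in (('cap',m),('bar',w)):
        r,c=np.where(mm); k=(r>130)&(r<360)&(c>280)&(c<360); p=cloud(im,r[k],c[k],True)
        t=(p-s['position'])@s['tool_rot']
        t=t[(abs(t[:,0])<.08)&(abs(t[:,1])<.025)&(abs(t[:,2])<.05)]
        for sg in (1,-1):
            u=t[t[:,0]*sg>.0]
            if len(u)>20: print(nm,sg,len(u),'x',np.percentile(u[:,0],[2,98]).round(4),'y',np.percentile(u[:,1],[2,50,98]).round(4),'z',np.percentile(u[:,2],[2,50,98]).round(4))
E
python3 - <<'E'
from h import *
im=shot('wrist'); s=env.observe(); print(s['position']); held(im,s)
s1=(.5656,-.0691); shift((*s1,.12))
E
```

```text
[0.48722824 0.29941646 0.13065002]
cap 1 1620 x [0.0435 0.0536] y [-0.0152 -0.0029  0.0119] z [-0.0225 -0.0206 -0.0018]
bar 1 4886 x [0.0013 0.0406] y [-0.0167 -0.0009  0.0151] z [-0.039  -0.0192 -0.0107]
bar -1 2647 x [-0.0412 -0.0007] y [-0.0114 -0.0004  0.0104] z [-0.021  -0.0189 -0.0122]
shift cm [18.58 32.78  1.06]
```

jog_arm(plan="0 0 -5.8 0 0 -0.5 255;0 0 -5.8 0 0 -0.5 255;0 0 0 1.16 3.08 0 255;0 0 0 1.16 3.08 0 255;0 0 0 1.16 3.08 0 255;0 0 0 1.16 3.08 0 255;0 0 0 1.16 3.08 0 255;0 0 0 1.16 3.08 0 255;0 0 0 1.16 3.08 0 255;0 0 0 1.16 3.08 0 255")

```text
time_s: 10.3
position: [0.5537, 0.0433, 0.1388]
tool_rot: [[0.995, -0.104, -0.003], [-0.104, -0.995, 0.0], [-0.003, -0.0, -1.0]]
ft_force: [1.0, -0.3, -1.6]
grip_width: 0.0213
gripper_force: 59.2
```

jog_arm(plan="0 0 0 1.16 3.08 0 255;0 0 0 1.16 3.08 0 255;0 0 0 0 0 0 255;0 0 0 0 0 0 255;0 0 0 0 0 0 255")

```text
time_s: 10.72
position: [0.5702, -0.0183, 0.1393]
tool_rot: [[0.995, -0.104, -0.003], [-0.104, -0.995, 0.001], [-0.003, -0.001, -1.0]]
ft_force: [-0.2, 0.2, -1.5]
grip_width: 0.0214
gripper_force: 59.3
```

```bash
python3 - <<'E'
from h import *
im=shot('wrist','w5'); s=env.observe(); R=s['tool_rot'];print(s['position'],np.degrees(np.arctan2(R[1,1],R[0,1])),s['grip_width']); held(im,s)
shift((.5708,-.0194,.0305))
# seats in this picture
rr,cc=np.mgrid[0:400,0:640]; P=cloud(im,rr.ravel(),cc.ravel(),True)
e=np.array([.1028,.9947]);x=np.array([.9947,-.1028]); o=np.array([.5656,-.0691])
u=(P[:,:2]-o)@x; v=(P[:,:2]-o)@e
k=(abs(u)<.036)&(v>-.09)&(v<.09)&(P[:,2]>.033)&(P[:,2]<.042)
for sg in (1,-1):
    kk=k&(u*sg>.015); print(sg,'u',np.percentile(u[kk],[3,50,97]).round(4)); h,_=np.histogram(v[kk],np.arange(-.09,.091,.005)); print(h)
E
```

```text
[ 0.57027149 -0.01782189  0.1396293 ] -95.91080680630425 0.021586511987760248
cap 1 867 x [0.0425 0.0526] y [-0.0076 -0.0006  0.0069] z [-0.0205 -0.0192 -0.0177]
cap -1 81 x [-0.046  -0.0424] y [-0.0066  0.0001  0.0074] z [-0.0203 -0.0193 -0.0184]
bar 1 4763 x [0.0013 0.0403] y [-0.0156  0.0002  0.0161] z [-0.0367 -0.0171 -0.0083]
bar -1 2628 x [-0.0412 -0.0009] y [-0.0103  0.0002  0.0109] z [-0.019  -0.017  -0.0113]
shift cm [ 0.09  0.16 10.91]
1 u [0.0218 0.0285 0.0337]
[ 0 39 74 71 70 48  0  0  0  1 47 86 81 84 88 56  0  0  0  0 73 96 93 28
 17  3  0  0  0  0  3  7 24 46 34  0]
-1 u [-0.03   -0.0238 -0.0182]
[ 0 43 62 65 66 49  0  0  0  0 39 75 71 70 78 50  0  0  0  1 56 81 83 79
  3  0  0  0  0  0  0  0 28 81 33  0]
```

View pics/w5.png

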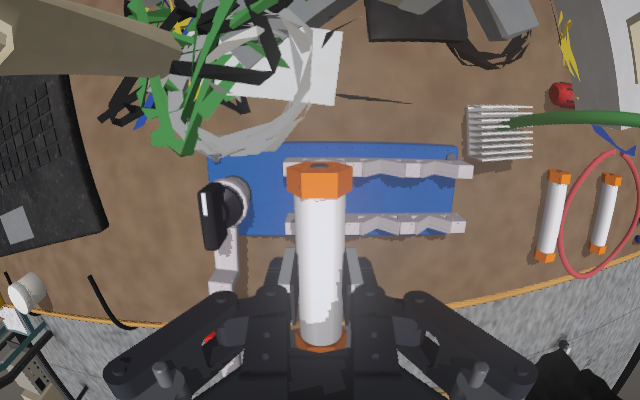

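Roller held over seat2 (left-most V), far cap at (320,180). Seats 1 and 0 are free, with the post knob at (222,215). The other two rollers lie at (552,215) and (605,215).

jog_arm(plan="0 0 0 0.2 0.15 2.5 255;0 0 0 0 0 2.5 255;0 0 0 0 0 2 255;0 0 0 0 0 1.5 255;0 0 0 0 0 1 255;0 0 0 0 0 0.6 255;0 0 0 0 0 0.4 255;0 0 0 0 0 0 255;0 0 0 0 0 0 255")

```text
time_s: 11.52
position: [0.5731, -0.0204, 0.0362]
tool_rot: [[0.995, -0.104, 0.001], [-0.104, -0.995, -0.0], [0.001, 0.0, -1.0]]
ft_force: [0.8, 0.2, -1.1]
grip_width: 0.0216
gripper_force: 59.3
```

```bash
python3 - <<'E'
from h import *
im=shot('wrist'); s=env.observe(); print(s['position'],s['ft_force'],s['grip_width']); held(im,s)
shift((.5722,-.0193,.0315))
E
```

```text
[ 0.57321871 -0.02046867  0.03635567] [ 0.98335789  0.34180407 -1.60076467] 0.021639913217710628
cap 1 1104 x [0.0423 0.0527] y [-0.0146 -0.0012  0.0114] z [-0.0206 -0.0193 -0.0072]
cap -1 79 x [-0.0462 -0.0423] y [-0.0069 -0.0004  0.0067] z [-0.0206 -0.0196 -0.0184]
bar 1 5739 x [0.0015 0.0404] y [-0.0187 -0.0003  0.018 ] z [-0.0363 -0.0166  0.0156]
bar -1 2654 x [-0.0414 -0.0008] y [-0.011  -0.0004  0.0103] z [-0.0191 -0.0172 -0.011 ]
shift cm [-0.11 -0.11  0.49]
```

jog_arm(plan="0 0 0 -0.1 -0.1 0.2 255;0 0 0 0 0 0.2 255;0 0 0 0 0 0 255;0 0 0 0 0 0 165;0 0 0 0 0 0 158;0 0 0 0 0 0 156;0 0 0 0 0 0 156")

```text
time_s: 12.15
position: [0.5719, -0.0194, 0.0316]
tool_rot: [[0.995, -0.104, 0.0], [-0.104, -0.995, 0.0], [0.0, -0.0, -1.0]]
ft_force: [-0.2, 0.0, 0.0]
grip_width: 0.0334
gripper_force: 0.0
```

```bash
python3 - <<'E'
from h import *
im=shot('wrist'); s=env.observe(); print(s['position'],s['ft_force'],s['grip_width']); held(im,s)
E
```

```text
[ 0.57193374 -0.01939365  0.03154885] [-0.18511201  0.06948462 -0.99619228] 0.03313882655060839
cap 1 1242 x [0.0428 0.0533] y [-0.0127  0.0001  0.0094] z [-0.0214 -0.0196 -0.004 ]
cap -1 85 x [-0.045  -0.0417] y [-0.0048  0.0013  0.0086] z [-0.0212 -0.0201 -0.0189]
bar 1 5145 x [0.0013 0.0409] y [-0.0185  0.0002  0.0179] z [-0.0197 -0.0167  0.0121]
bar -1 3308 x [-0.0405 -0.0007] y [-0.0176 -0.0003  0.0157] z [-0.0196 -0.0168  0.0113]
```

jog_arm(plan="0 0 0 0 0 -2 156;0 0 0 0 0 -4 156;0 0 0 0 0 -4 140;0 0 0 0 0 -1.8 100;0 0 0 -0.4 3.8 0 90;0 0 0 -0.4 3.8 0 90;0 0 0 -0.4 3.8 0 90;0 0 0 -0.4 3.8 0 90;0 0 0 -0.4 3.8 0 90;0 0 0 -0.4 3.8 0 90")

```text
time_s: 13.03
position: [0.5237, -0.2453, 0.1496]
tool_rot: [[0.995, -0.104, 0.0], [-0.104, -0.995, 0.0], [0.0, -0.0, -1.0]]
ft_force: [1.0, 0.3, 0.1]
grip_width: 0.0553
gripper_force: 0.0
```

jog_arm(plan="0 0 0 0 3.7 0 90;0 0 -2.9 0 0 0 90;0 0 0 0 0 0 90;0 0 0 0 0 0 90")

```text
time_s: 13.37
position: [0.5204, -0.2802, 0.1494]
tool_rot: [[0.998, -0.055, -0.0], [-0.055, -0.998, 0.001], [-0.0, -0.001, -1.0]]
ft_force: [0.9, 0.5, 0.6]
grip_width: 0.0551
gripper_force: 0.0
```

```bash
python3 - <<'E'
from h import *
im,s=look((.519,-.2797),'w6',rad=.2); 
t=shot('top')
for o in orange(t,z=.02): 
    if o[0]<150 and o[2][0]>.42 and o[2][1]>-.45: print('top',*o)
shift((.519,-.2797,.0045))
E
```

```text
13.4167 [ 0.5206 -0.2796  0.1495] psi -93.09 w 0.0552
409 [321.6 143.5] [ 0.5662 -0.2837  0.02  ]
335 [435.9 150.6] [ 0.5564 -0.3893  0.02  ]
283 [322.2 243.9] [ 0.4692 -0.2791  0.02  ]
230 [425.5 245.7] [ 0.4596 -0.384   0.02  ]
net 0.63 [324. 195.] [ 0.5164 -0.2834  0.013 ]
top 38 [327.6 182.6] [ 0.6244 -0.0265  0.02  ]
top 38 [323.2 215.5] [ 0.5273 -0.0163  0.02  ]
shift cm [-0.18  0.05 14.52]
```

View pics/w6.png

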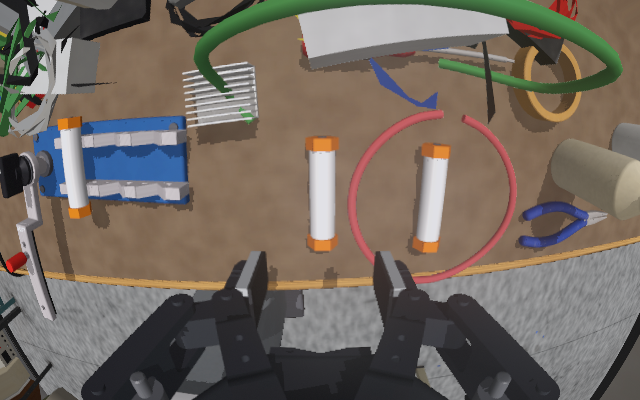

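The first roller sits in seat2 (75,167). The second is between the fingers at (322,193), and the third is at (432,198) inside the ring.

jog_arm(plan="0 0 0 -0.25 0.15 3.5 90;0 0 0 0 0 3.5 90;0 0 0 0 0 3.5 90;0 0 0 0 0 2.5 90;0 0 0 0 0 1.5 90;0 0 0 0 0 0 255;0 0 0 0 0 0 255;0 0 0 0 0 0 255;0 0 0 0 0 0 255;0 0 0 0 0 0 255")

```text
time_s: 14.35
position: [0.5186, -0.2821, 0.0059]
tool_rot: [[0.999, -0.053, 0.002], [-0.053, -0.999, -0.001], [0.002, 0.001, -1.0]]
ft_force: [0.5, 1.5, 3.7]
grip_width: 0.0216
gripper_force: 59.1
```

jog_arm(plan="0 0 0 0 0 -1.5 255;0 0 0 0 0 -3 255;0 0 0 0 0 -4 255;0 0 0 0 0 -4 255;0 0 2.9 0 0 -1 255;0 0 0 0 0 0 255;0 0 0 0 0 0 255")

```text
time_s: 14.93
position: [0.5177, -0.2817, 0.1397]
tool_rot: [[0.995, -0.103, 0.0], [-0.103, -0.995, -0.0], [0.0, 0.0, -1.0]]
ft_force: [-0.0, 0.9, -1.8]
grip_width: 0.0215
gripper_force: 58.9
```

```bash
python3 - <<'E'
from h import *
im=shot('wrist'); s=env.observe(); R=s['tool_rot'];print(s['position'],np.degrees(np.arctan2(R[1,1],R[0,1])),s['grip_width']); held(im,s)
shift((.567,-.069,.14))
E
```

```text
[ 0.51738213 -0.28140727  0.13851862] -95.88735662879434 0.02164082639246463
cap 1 2000 x [0.043  0.0536] y [-0.0139 -0.0005  0.0137] z [-0.0228 -0.0204 -0.0016]
cap -1 64 x [-0.0504 -0.0413] y [-0.0131 -0.0012  0.0063] z [-0.0227 -0.0217 -0.0119]
bar 1 4793 x [0.0013 0.0407] y [-0.0158 -0.0001  0.0157] z [-0.0381 -0.0195 -0.0106]
bar -1 2591 x [-0.0407 -0.0007] y [-0.0107 -0.0001  0.0103] z [-0.0214 -0.0195 -0.0137]
shift cm [  2.76 -21.64  -0.13]
```

jog_arm(plan="0 0 0 0.46 -3.6 0 255;0 0 0 0.46 -3.6 0 255;0 0 0 0.46 -3.6 0 255;0 0 0 0.46 -3.6 0 255;0 0 0 0.46 -3.6 0 255;0 0 0 0.46 -3.64 0 255;0 0 0 0 0 2.5 255;0 0 0 0 0 2.5 255;0 0 0 0 0 0 255;0 0 0 0 0 0 255")

```text
time_s: 15.82
position: [0.5668, -0.0692, 0.0877]
tool_rot: [[0.995, -0.103, -0.005], [-0.103, -0.995, 0.002], [-0.005, -0.001, -1.0]]
ft_force: [0.7, 0.3, -0.6]
grip_width: 0.0213
gripper_force: 59.1
```

```bash
python3 - <<'E'
from h import *
im=shot('wrist'); s=env.observe(); R=s['tool_rot'];print(s['position'],np.degrees(np.arctan2(R[1,1],R[0,1])),s['grip_width']); held(im,s)
shift((.567,-.069,.03))
E
```

```text
[ 0.56770502 -0.06972576  0.08923369] -95.95838191293666 0.02206206519841854
cap 1 1063 x [0.0418 0.0521] y [-0.0133 -0.0011  0.0117] z [-0.0199 -0.0187  0.0004]
cap -1 65 x [-0.0456 -0.0424] y [-0.0075 -0.0007  0.0062] z [-0.0204 -0.0195 -0.0185]
bar 1 4734 x [0.0013 0.0396] y [-0.0165 -0.0007  0.0152] z [-0.0357 -0.0168 -0.0079]
bar -1 2680 x [-0.0419 -0.0007] y [-0.0113 -0.0007  0.0096] z [-0.0189 -0.0169 -0.0114]
shift cm [-0.07 -0.06  5.92]
```

jog_arm(plan="0 0 0 0 0 2 255;0 0 0 0 0 1.5 255;0 0 0 0 0 1 255;0 0 0 0 0 0.6 255;0 0 0 0 0 0.4 255;0 0 0 0 0 0.2 255;0 0 0 0 0 0 255;0 0 0 0 0 0 255")

```text
time_s: 16.53
position: [0.5682, -0.0696, 0.0332]
tool_rot: [[0.995, -0.104, 0.001], [-0.104, -0.995, -0.0], [0.001, 0.0, -1.0]]
ft_force: [-0.9, 1.0, -1.5]
grip_width: 0.0216
gripper_force: 59.1
```

```bash
python3 - <<'E'
from h import *
im=shot('wrist'); s=env.observe(); print(s['position'],s['ft_force'],s['grip_width']); held(im,s)
E
```

```text
[ 0.56820834 -0.06962819  0.03321245] [-0.03795703  0.62495467 -1.1989906 ] 0.021832413483979202
cap 1 1801 x [0.0428 0.0532] y [-0.0141 -0.0011  0.013 ] z [-0.0215 -0.0196  0.0001]
cap -1 91 x [-0.0496 -0.0413] y [-0.013  -0.0008  0.0063] z [-0.022  -0.0208 -0.0113]
bar 1 5623 x [0.0015 0.0401] y [-0.0181 -0.0003  0.0174] z [-0.0357 -0.0177  0.0096]
bar -1 2567 x [-0.0408 -0.0007] y [-0.011  -0.0007  0.0096] z [-0.0203 -0.0183 -0.0126]
```

jog_arm(plan="0 0 0 -0.05 0 0.2 255;0 0 0 0 0 0 255;0 0 0 0 0 0 165;0 0 0 0 0 0 158;0 0 0 0 0 0 156;0 0 0 0 0 0 156")

```text
time_s: 17.08
position: [0.5673, -0.0694, 0.0305]
tool_rot: [[0.995, -0.104, -0.0], [-0.104, -0.995, 0.0], [-0.0, -0.0, -1.0]]
ft_force: [-0.3, -0.5, -0.0]
grip_width: 0.0329
gripper_force: 0.0
```

```bash
python3 - <<'E'
from h import *
im=shot('wrist'); s=env.observe(); print(s['position'],s['ft_force'],s['grip_width']); held(im,s)
E
```

```text
[ 0.56734049 -0.06939343  0.03051512] [ 0.00845317  0.21123848 -0.36668134] 0.03323497465655802
cap 1 1817 x [0.0433 0.0538] y [-0.0129 -0.0003  0.0137] z [-0.0222 -0.02   -0.0001]
cap -1 67 x [-0.0446 -0.041 ] y [-0.0051  0.0008  0.0082] z [-0.0223 -0.0211 -0.02  ]
bar 1 5147 x [0.0013 0.041 ] y [-0.0183  0.0005  0.0176] z [-0.0207 -0.0179  0.0107]
bar -1 2979 x [-0.0403 -0.0007] y [-0.0174 -0.0008  0.0114] z [-0.0207 -0.0183  0.0088]
```

jog_arm(plan="0 0 0 0 0 -2 156;0 0 0 0 0 -4 156;0 0 0 0 0 -4 140;0 0 0 0 0 -1.9 100;0 0 0 -0.3 4 0 90;0 0 0 -0.3 4 0 90;0 0 0 -0.3 4 0 90;0 0 0 -0.3 4 0 90;0 0 0 -0.3 4 0 90;0 0 0 -0.3 4 0 90")

```text
time_s: 17.97
position: [0.5238, -0.308, 0.1496]
tool_rot: [[0.995, -0.104, -0.0], [-0.104, -0.995, 0.0], [-0.0, -0.0, -1.0]]
ft_force: [1.4, 0.2, 1.1]
grip_width: 0.0554
gripper_force: 0.0
```

jog_arm(plan="0 0 0 -0.4 4 0 90;0 0 0 -0.4 4.1 0 90;0 0 -2.9 0 0 0 90;0 0 0 0 0 0 90;0 0 0 0 0 0 90")

```text
time_s: 18.38
position: [0.5081, -0.3856, 0.1493]
tool_rot: [[0.998, -0.055, -0.0], [-0.055, -0.998, 0.001], [-0.0, -0.001, -1.0]]
ft_force: [-0.4, 0.2, 0.8]
grip_width: 0.0555
gripper_force: 0.0
```

```bash
python3 - <<'E'
from h import *
im,s=look((.508,-.3867),'w7',rad=.15); shift((.508,-.3867,.0045))
E
```

```text
18.4333 [ 0.5084 -0.385   0.1495] psi -93.09 w 0.0554
404 [324.5 140.6] [ 0.5564 -0.3917  0.02  ]
247 [323.9 241.8] [ 0.4592 -0.3862  0.02  ]
net 0.87 [ 44. 166.] [ 0.5641 -0.0403  0.013 ]
shift cm [-0.05  0.2  14.51]
```

View pics/w7.png

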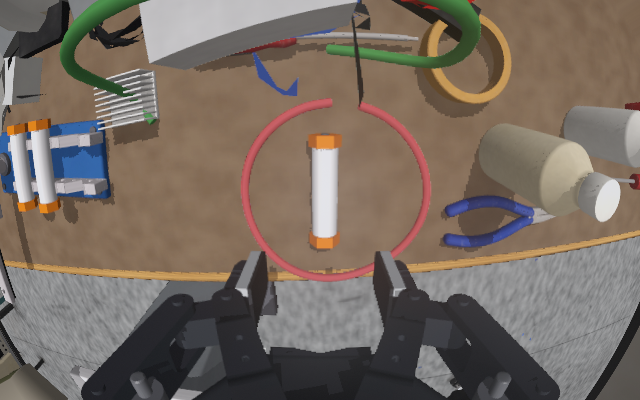

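Two rollers sit side by side in seats 2 and 1 (left edge). The third is at (324,192) inside the ring, with room for the fingers.

jog_arm(plan="0 0 0 -0.05 0.35 3.5 90;0 0 0 0 0 3.5 90;0 0 0 0 0 3.5 90;0 0 0 0 0 2.5 90;0 0 0 0 0 1.5 90;0 0 0 0 0 0 255;0 0 0 0 0 0 255;0 0 0 0 0 0 255;0 0 0 0 0 0 255;0 0 0 0 0 0 255")

```text
time_s: 19.32
position: [0.5082, -0.3897, 0.0062]
tool_rot: [[0.999, -0.053, 0.002], [-0.053, -0.999, -0.002], [0.002, 0.002, -1.0]]
ft_force: [0.2, 1.4, 3.3]
grip_width: 0.0217
gripper_force: 59.1
```

jog_arm(plan="0 0 0 0 0 -1.5 255;0 0 0 0 0 -3 255;0 0 0 0 0 -4 255;0 0 0 0 0 -4 255;0 0 2.9 0 0 -1 255;0 0 0 0 0 0 255;0 0 0 0 0 0 255")

```text
time_s: 19.9
position: [0.5073, -0.3893, 0.1397]
tool_rot: [[0.995, -0.103, 0.0], [-0.103, -0.995, -0.0], [0.0, 0.0, -1.0]]
ft_force: [-0.9, -0.1, -1.7]
grip_width: 0.0219
gripper_force: 59.0
```

```bash
python3 - <<'E'
from h import *
im=shot('wrist'); s=env.observe(); R=s['tool_rot'];print(s['position'],np.degrees(np.arctan2(R[1,1],R[0,1])),s['grip_width']); held(im,s)
shift((.5619,-.1187,.14))
E
```

```text
[ 0.50697815 -0.38893484  0.1383351 ] -95.89229085946835 0.021913968753416363
cap 1 1981 x [0.0434 0.0539] y [-0.0138 -0.      0.0138] z [-0.0227 -0.0204 -0.0009]
cap -1 82 x [-0.0447 -0.0414] y [-0.007  -0.      0.0067] z [-0.0227 -0.0218 -0.0207]
bar 1 4868 x [0.0013 0.0411] y [-0.0158 -0.      0.0158] z [-0.0386 -0.0195 -0.0107]
bar -1 2594 x [-0.0404 -0.0007] y [-0.0108 -0.      0.0104] z [-0.0213 -0.0194 -0.0135]
shift cm [  2.69 -27.44  -0.13]
```

jog_arm(plan="0 0 0 0.38 -3.92 0 255;0 0 0 0.38 -3.92 0 255;0 0 0 0.38 -3.92 0 255;0 0 0 0.38 -3.92 0 255;0 0 0 0.38 -3.92 0 255;0 0 0 0.38 -3.92 0 255;0 0 0 0.41 -3.92 0 255;0 0 0 0 0 2.5 255;0 0 0 0 0 2.5 255;0 0 0 0 0 0 255")

```text
time_s: 20.78
position: [0.5599, -0.1173, 0.0838]
tool_rot: [[0.995, -0.102, -0.01], [-0.102, -0.995, 0.004], [-0.011, -0.003, -1.0]]
ft_force: [-0.4, -0.1, -2.3]
grip_width: 0.0219
gripper_force: 59.2
```

```bash
python3 - <<'E'
from h import *
im=shot('wrist'); s=env.observe(); R=s['tool_rot'];print(s['position'],np.degrees(np.arctan2(R[1,1],R[0,1])),s['grip_width']); held(im,s)
shift((.5619,-.1187,.03))
E
```

```text
[ 0.56094189 -0.11840452  0.08636185] -95.89707096388386 0.021967516115298014
cap 1 1325 x [0.0419 0.0524] y [-0.0134 -0.      0.0125] z [-0.0187 -0.0172  0.0001]
cap -1 100 x [-0.0518 -0.0429] y [-0.0139 -0.002   0.0059] z [-0.0189 -0.0179 -0.009 ]
bar 1 4852 x [0.0014 0.0397] y [-0.0177 -0.0012  0.0179] z [-0.0337 -0.0153  0.0493]
bar -1 2614 x [-0.0415 -0.0007] y [-0.0117 -0.0017  0.0087] z [-0.0176 -0.0156 -0.0104]
shift cm [0.14 0.03 5.64]
```

jog_arm(plan="0 0 0 0 0 2 255;0 0 0 0 0 1.5 255;0 0 0 0 0 1 255;0 0 0 0 0 0.6 255;0 0 0 0 0 0.4 255;0 0 0 0 0 0.2 255;0 0 0 0 0 0 255;0 0 0 0 0 0 255")

```text
time_s: 21.5
position: [0.563, -0.1195, 0.0332]
tool_rot: [[0.995, -0.104, 0.001], [-0.104, -0.995, -0.0], [0.001, 0.0, -1.0]]
ft_force: [0.8, -0.9, -1.8]
grip_width: 0.0216
gripper_force: 59.2
```

```bash
python3 - <<'E'
from h import *
im=shot('wrist'); s=env.observe(); print(s['position'],s['ft_force'],s['grip_width']); held(im,s)
E
```

```text
[ 0.56305342 -0.11950334  0.0332102 ] [ 0.48598725  0.10154926 -1.84165401] 0.021343320363302012
cap 1 1932 x [0.0431 0.0536] y [-0.014  -0.0002  0.0135] z [-0.0213 -0.019   0.0005]
cap -1 118 x [-0.0507 -0.0416] y [-0.0142 -0.0024  0.0065] z [-0.0214 -0.0204 -0.0095]
bar 1 5535 x [0.0015 0.0407] y [-0.0176 -0.0002  0.0172] z [-0.0364 -0.0175  0.0022]
bar -1 2518 x [-0.0405 -0.0006] y [-0.011  -0.0008  0.0094] z [-0.02   -0.0181 -0.0127]
```

jog_arm(plan="0 0 0 -0.05 0 0.2 255;0 0 0 0 0 0 255;0 0 0 0 0 0 165;0 0 0 0 0 0 158;0 0 0 0 0 0 156;0 0 0 0 0 -2 156;0 0 0 0 0 -4 156;0 0 0 0 0 -4 156;0 0 0 0 0 -4 156;0 0 0 0 0 -2 156")

```text
time_s: 22.38
position: [0.5632, -0.1196, 0.1956]
tool_rot: [[0.995, -0.104, 0.006], [-0.104, -0.995, -0.003], [0.006, 0.002, -1.0]]
ft_force: [1.2, -0.1, 1.2]
grip_width: 0.0332
gripper_force: 0.0
```

jog_arm(plan="0 0 0 -2 -3.5 -1 165;0 0 0 -2 -3.5 -1 165;0 0 0 0 -3.5 -1 165;0 0 0 0 -2 0 165;0 0 0 0 0 0 165;0 0 0 0 0 0 165")

```text
time_s: 22.88
position: [0.5353, 0.0099, 0.2205]
tool_rot: [[0.995, -0.102, -0.0], [-0.102, -0.995, -0.0], [-0.0, 0.0, -1.0]]
ft_force: [0.2, -0.3, -0.8]
grip_width: 0.0299
gripper_force: 0.0
```

```bash
cat >> h.py <<'E'
def handle(im):
    h=cv2.cvtColor(im['pixels'],cv2.COLOR_RGB2HSV)
    m=cv2.inRange(h,(0,150,90),(5,255,255))|cv2.inRange(h,(174,150,90),(180,255,255))
    r,c=np.where(m); p=cloud(im,r,c,True); p=p[(p[:,2]>.075)&(p[:,2]<.115)&(np.hypot(p[:,0]-.5792,p[:,1]-.0622)<.13)]
    t=p[p[:,2]>p[:,2].max()-.004]; print('handle n',len(p),t.mean(0).round(4), 'zmax',p[:,2].max())
E
python3 - <<'E'
from h import *
im=shot('wrist','w8'); s=env.observe(); R=s['tool_rot'];print(s['time_s'],s['position'],np.degrees(np.arctan2(R[1,1],R[0,1])))
handle(im)
o=np.array([.567,-.069]);e=np.array([.1028,.9947]);x=np.array([.9947,-.1028])
for b in orange(im,True,.048,40):
    d=b[2][:2]-o; print(b[0],b[1],'u',(d@x).round(4),'v',(d@e).round(4))
t=shot('top')
for b in orange(t,z=.048): 
    d=b[2][:2]-o
    if abs(d@x)<.09 and abs(d@e)<.09: print('top',b[0],'u',(d@x).round(4),'v',(d@e).round(4))
E
```

```text
22.9333 [0.53533348 0.00897687 0.2203266 ] -95.92950325293006
handle n 312 [0.4836 0.0785 0.1061] zmax 0.10785108590281128
126 [347.7  98. ] u 0.0478 v 0.0479
127 [396.7  99. ] u 0.0487 v -0.0026
123 [441.9 102. ] u 0.0491 v -0.0527
105 [435.8 189.2] u -0.0467 v -0.0529
129 [346.1 190.1] u -0.0485 v 0.0479
118 [392.5 190. ] u -0.0481 v -0.0026
top 37 u 0.0495 v -0.0492
top 37 u -0.0477 v 0.0487
top 41 u -0.0464 v -0.0497
```

View pics/w8.png

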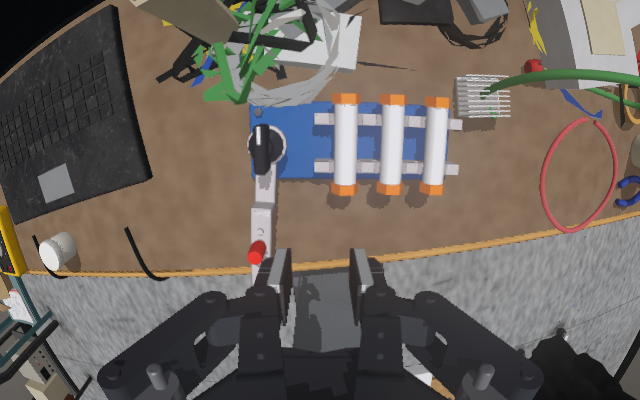

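All three rollers sit across the rails (caps at rows about 98 and 190), none is left on the bench, and the handle is at (256,252), clear of the tool.

jog_arm(plan="0 0 3.8 0 0 0 165;0 0 0 -3.13 -2.5 0 165;0 0 0 -3.13 -3.5 0 165;0 0 0 0 0 3 165;0 0 0 0 0 3 165;0 0 0 0 0 1.5 165;0 0 0 0 0 0 165;0 0 0 0 0 0 165", grip_force=20)

```text
time_s: 23.65
position: [0.4869, 0.0735, 0.1454]
tool_rot: [[0.985, -0.171, -0.001], [-0.171, -0.985, 0.0], [-0.001, 0.0, -1.0]]
ft_force: [-0.1, -0.4, 0.9]
grip_width: 0.03
gripper_force: 0.0
```

```bash
python3 - <<'E'
from h import *
im=shot('wrist'); handle(im); shift((.4836,.0785,.08))
E
```

```text
handle n 597 [0.4836 0.0788 0.1061] zmax 0.10797928720958813
shift cm [-0.46 -0.42  6.62]
```

jog_arm(plan="0 0 0 -0.4 -0.45 2 165;0 0 0 0 0 2.5 165;0 0 0 0 0 2 165;0 0 0 0 0 0 188;0 0 0 0 0 0 188;0 0 -3 0 0 0 188;0 0 0 0 1.04 0 188;0 0 -6 0 0 0 188;0 0 0 0 1.04 0 188;0 0 -6 0 0 0 188")

```text
time_s: 24.53
position: [0.4829, 0.0569, 0.0818]
tool_rot: [[0.996, 0.087, 0.002], [0.087, -0.996, -0.001], [0.002, 0.001, -1.0]]
ft_force: [1.2, -0.3, 0.9]
grip_width: 0.0223
gripper_force: 0.0
```

jog_arm(plan="0 0 0 0 1.04 0 188;0 0 -6 0 0 0 188;0 0 0 0 1.04 0 188;0 0 -6 0 0 0 188;0 0 0 0 1.04 0 188;0 0 -6 0 0 0 188;0 0 0 0 1.04 0 188;0 0 -6 0 0 0 188;0 0 0 0 1.04 0 188;0 0 -6 0 0 0 188")

```text
time_s: 25.37
position: [0.4988, 0.0072, 0.0808]
tool_rot: [[0.822, 0.57, 0.001], [0.57, -0.822, -0.001], [0.001, 0.001, -1.0]]
ft_force: [-1.3, -0.6, -0.5]
grip_width: 0.0227
gripper_force: 0.0
```

jog_arm(plan="0 0 0 0 1.04 0 188;0 0 -6 0 0 0 188;0 0 0 0 1.04 0 188;0 0 -6 0 0 0 188;0 0 0 0 1.04 0 188;0 0 -6 0 0 0 188;0 0 0 0 1.04 0 188;0 0 -6 0 0 0 188;0 0 0 0 1.04 0 188;0 0 0 0 0 0 188")

```text
time_s: 26.2
position: [0.5374, -0.0271, 0.0807]
tool_rot: [[0.519, 0.855, 0.002], [0.855, -0.519, -0.001], [0.0, 0.002, -1.0]]
ft_force: [0.1, -0.6, -0.4]
grip_width: 0.0223
gripper_force: 0.0
```

```bash
python3 - <<'E'
from h import *
im=shot('wrist'); s=env.observe();R=s['tool_rot'];print(s['position'],np.degrees(np.arctan2(R[1,1],R[0,1])),s['ft_force']);handle(im); 
t=s['position']-np.array([.5792,.0622,0]);print(np.hypot(t[0],t[1]),'swing left deg',264.1-np.degrees(np.arctan2(t[1],t[0]))%360)
E
```

```text
[ 0.53662793 -0.0265613   0.08052599] -31.18363706805569 [ 0.59337352 -0.09159946  0.64933158]
handle n 786 [ 0.5354 -0.0265  0.1062] zmax 0.10828437138403095
0.09844262111519034 swing left deg 19.723502705934663
```

jog_arm(plan="0 0 -6 0 0 0 188;0 0 0 0 1.04 0 188;0 0 -6 0 0 0 188;0 0 0 0 1.04 0 188;0 0 -6 0 0 0 188;0 0 0 0 0.9 0 188;0 0 -3 0 0 0 188;0 0 0 0 0.4 0 188;0 0 0 0 0 0 188")

```text
time_s: 27.0
position: [0.5679, -0.036, 0.0806]
tool_rot: [[0.174, 0.985, 0.001], [0.985, -0.174, -0.0], [-0.0, 0.001, -1.0]]
ft_force: [0.2, 0.0, -0.3]
grip_width: 0.0225
gripper_force: 0.0
```

```bash
python3 - <<'E'
from h import *
im=shot('wrist'); s=env.observe();R=s['tool_rot'];print(s['position'],np.degrees(np.arctan2(R[1,1],R[0,1])),s['ft_force']);handle(im); 
E
```

```text
[ 0.56762    -0.03583547  0.08052746] -9.978964924714203 [ 0.11748521 -0.20612471 -0.43697943]
handle n 755 [ 0.5648 -0.0363  0.1062] zmax 0.1081964623515079
```

jog_arm(plan="0 0 -2 0 0.2 0 188;0 0 0 0 0 0 188;0 0 0 0 0.15 0 188;0 0 0 0 0 0 188")

```text
time_s: 27.38
position: [0.5706, -0.0362, 0.0805]
tool_rot: [[0.137, 0.991, -0.0], [0.991, -0.137, -0.0], [-0.0, -0.0, -1.0]]
ft_force: [-0.6, 0.7, 0.0]
grip_width: 0.0225
gripper_force: 0.6
```

jog_arm(plan="0 0 0 0 0.15 0 188;0 0 0 0 0 0 188;0 0 0 0 0 0 188")

```text
time_s: 27.63
position: [0.5722, -0.0364, 0.0805]
tool_rot: [[0.136, 0.991, 0.0], [0.991, -0.136, -0.0], [-0.0, 0.0, -1.0]]
ft_force: [-2.1, -0.8, -0.4]
grip_width: 0.0226
gripper_force: 0.6
```

```bash
python3 - <<'E'
from h import *
im=shot('wrist'); s=env.observe();print(s['position'],s['ft_force']);handle(im); 
E
```

```text
[ 0.57220122 -0.03639673  0.0805591 ] [-1.27241405 -1.50028792 -0.30896745]
handle n 781 [ 0.569  -0.0367  0.1061] zmax 0.10792449959861082
```

jog_arm(plan="0 0 0 0 0.15 0 188;0 0 0 0 0 0 188;0 0 0 0 0 0 188")

```text
time_s: 27.93
position: [0.5736, -0.0366, 0.0806]
tool_rot: [[0.135, 0.991, -0.0], [0.991, -0.135, -0.0], [-0.0, -0.0, -1.0]]
ft_force: [-2.5, -0.4, -0.8]
grip_width: 0.0225
gripper_force: 1.0
```

```bash
python3 - <<'E'
from h import *
im=shot('wrist'); s=env.observe();print(s['position'],s['ft_force'],s['gripper_force']);handle(im); 
E
```

```text
[ 0.5736134 -0.0366062  0.0805552] [-1.62872221 -1.55005912  0.27847454] 0.9664186835289001
handle n 730 [ 0.5703 -0.0369  0.1061] zmax 0.10813338680970691
```

jog_arm(plan="0 0 0 0 0.15 0 188;0 0 0 0 0 0 188;0 0 0 0 0 0 188")

```text
time_s: 28.23
position: [0.5739, -0.0367, 0.0804]
tool_rot: [[0.135, 0.991, -0.003], [0.991, -0.135, 0.0], [-0.0, -0.003, -1.0]]
ft_force: [-7.2, -1.6, 3.6]
grip_width: 0.0228
gripper_force: 3.7
```

jog_arm(plan="0 0 0 0 0.1 0 188;0 0 0 0 0 0 188;0 0 0 0 0 0 188")

```text
time_s: 28.48
position: [0.5741, -0.0367, 0.0804]
tool_rot: [[0.135, 0.991, -0.005], [0.991, -0.135, 0.0], [-0.0, -0.005, -1.0]]
ft_force: [-11.6, -2.5, 5.0]
grip_width: 0.0222
gripper_force: 5.4
```

```bash
python3 - <<'E'
from h import *
im=shot('wrist','w9'); s=env.observe();print(s['position'],s['ft_force'],s['gripper_force']);handle(im); 
E
```

```text
[ 0.57413879 -0.03670223  0.08037364] [-10.63708787  -1.89546748   4.74236694] 5.412969142198563
handle n 727 [ 0.5704 -0.037   0.1061] zmax 0.10820661974230454
```

View pics/w9.png

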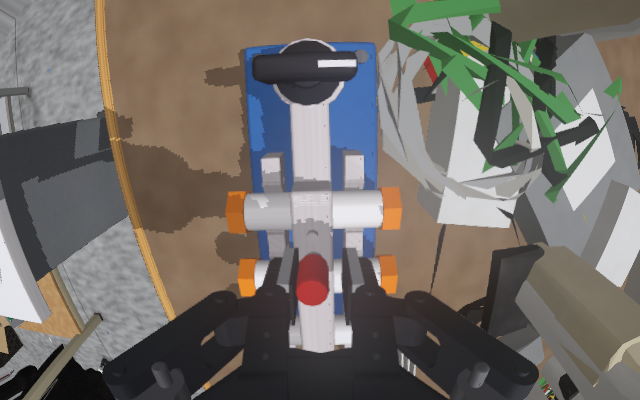

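The arm now lies over the middles of the rollers at its stop, since the handle force rises without any further motion. The knob bar is at (305,66), still crosswise. Next I back off and go to the knob.

jog_arm(plan="0 0 0 0 -0.3 0 188;0 0 0 0 -0.2 0 170;0 0 0 0 0 0 165;0 0 0 0 0 -3 165;0 0 0 0 0 -3 150;0 0 0 3.2 -0.2 -3 130;0 0 0 3.3 -0.2 0 130;0 0 0 3.3 0 0 130;0 0 -7 0 0 0 130;0 0 -7 0 0 0 130")

```text
time_s: 29.37
position: [0.5807, 0.0618, 0.1693]
tool_rot: [[-0.117, 0.993, 0.001], [0.993, 0.117, 0.0], [0.0, 0.001, -1.0]]
ft_force: [0.3, -0.0, -0.3]
grip_width: 0.0418
gripper_force: 0.0
```

jog_arm(plan="0 0 -7 0 0 0 130;0 0 -7 0 0 0 130;0 0 -7 0 0 0 130;0 0 -7 0 0 0 130;0 0 -7 0 0 0 130;0 0 -7 0 0 0 130;0 0 -7 0 0 0 130;0 0 -7 0 0 0 130;0 0 -7 0 0 0 130;0 0 -7 0 0 0 130")

```text
time_s: 30.2
position: [0.5807, 0.06, 0.1691]
tool_rot: [[-0.973, 0.232, 0.001], [0.232, 0.973, 0.0], [-0.001, 0.0, -1.0]]
ft_force: [0.6, 0.1, 0.3]
grip_width: 0.0423
gripper_force: 0.0
```

jog_arm(plan="0 0 -7 0 0 0 130;0 0 0 0 0 0 130;0 0 0 0 0 0 130")

```text
time_s: 30.45
position: [0.5806, 0.0599, 0.1691]
tool_rot: [[-0.993, 0.121, 0.001], [0.121, 0.993, 0.0], [-0.001, 0.0, -1.0]]
ft_force: [-0.4, 0.4, -0.2]
grip_width: 0.0418
gripper_force: 0.0
```

```bash
cat >> h.py <<'E'
def knob(im,zlo=.078,zhi=.095):
    rr,cc=np.mgrid[0:400,0:640]; P=cloud(im,rr.ravel(),cc.ravel(),True)
    k=P[(P[:,2]>zlo)&(P[:,2]<zhi)&(np.hypot(P[:,0]-.5795,P[:,1]-.062)<.03)]
    if len(k)<20: print('no knob',len(k)); return
    rect=cv2.minAreaRect((k[:,:2]*1000).astype(np.float32)); print('knob',len(k),'top',k[:,2].max().round(4),'rect',np.round(rect[0],1),np.round(rect[1],1),round(rect[2],1),'pca',pca(k)[1].round(1))
E
python3 - <<'E'
from h import *
im=shot('wrist','w10'); s=env.observe();R=s['tool_rot'];print(s['time_s'],s['position'],np.degrees(np.arctan2(R[1,1],R[0,1])),s['grip_width'],s['q'].round(1)); knob(im); knob(shot('top')) if 0 else None
shift((.5795,.062,.066))
E
```

```text
30.5 [0.58051904 0.05988942 0.16909493] 83.01704907689918 0.041874333776739894 [ -5.7  28.   74.7   0.   77.2 -88.7]
knob 902 top 0.092 rect [580.2  61.1] [12.1 45.9] 84.0 pca 174.4
shift cm [ 0.13  0.2  10.31]
```

View pics/w10.png

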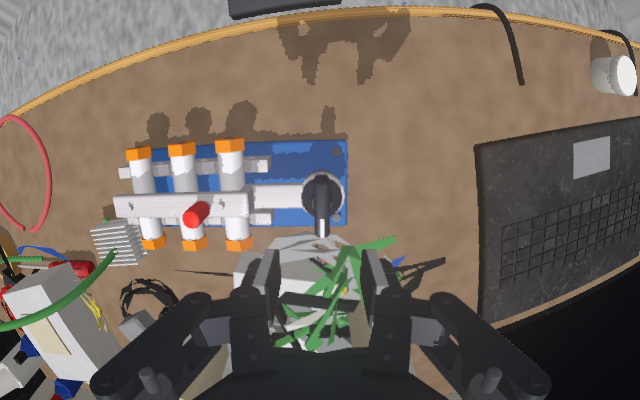

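The arm lies across all three rollers, and the knob bar is at (322,215) between the fingers.

jog_arm(plan="0 0 -1 0.05 0.15 3 130;0 0 0 0 0 3 130;0 0 0 0 0 2.5 130;0 0 0 0 0 1.8 130;0 0 0 0 0 0 130;0 0 0 0 0 0 255;0 0 0 0 0 0 255;0 0 0 0 0 0 255;0 0 0 0 0 0 255", grip_force=60)

```text
time_s: 31.25
position: [0.5808, 0.0611, 0.0677]
tool_rot: [[-0.995, 0.101, 0.003], [0.101, 0.995, -0.001], [-0.003, -0.0, -1.0]]
ft_force: [-0.3, -2.5, 4.7]
grip_width: 0.0128
gripper_force: 58.6
```

```bash
python3 - <<'E'
from h import *
s=env.observe();R=s['tool_rot'];print(s['position'],np.degrees(np.arctan2(R[1,1],R[0,1])),s['grip_width'],s['ft_force'],s['wrist_torque'])
E
```

```text
[0.58081278 0.06105631 0.06765442] 84.21030502764006 0.012804142334386532 [-0.30264161 -2.53194032  4.74361968] [-0.35472376  0.14742591 -0.05616773]
```

jog_arm(plan="0 0 6 0 0 0.05 255;0 0 6 0 0 0.05 255;0 0 6 0 0 0.05 255;0 0 6 0 0 0.05 255;0 0 6 0 0 0.05 255;0 0 6 0 0 0.05 255;0 0 6 0 0 0.05 255;0 0 6 0 0 0.05 255;0 0 6 0 0 0.05 255;0 0 6 0 0 0.05 255")

```text
time_s: 32.08
position: [0.5807, 0.0611, 0.0627]
tool_rot: [[-0.406, 0.914, 0.003], [0.914, 0.406, -0.001], [-0.002, 0.002, -1.0]]
ft_force: [-2.1, -2.2, 7.0]
grip_width: 0.0122
gripper_force: 59.2
```

```bash
python3 - <<'E'
from h import *
im=shot('wrist');s=env.observe();R=s['tool_rot'];print(s['position'],np.degrees(np.arctan2(R[1,1],R[0,1])),s['grip_width'],s['ft_force'],s['wrist_torque']); knob(im,.07); handle(im)
E
```

```text
[0.58062901 0.0610671  0.06265215] 23.569266276274927 0.012586679621249892 [-0.32351281 -2.55460251  6.69494148] [-0.36413901  0.27201848  0.23382421]
knob 3908 top 0.095 rect [580.6  62. ] [37.2 38.8] 71.5 pca 122.7Traceback (most recent call last):
  File "<stdin>", line 2, in <module>
  File "h.py", line 56, in handle
    t=p[p[:,2]>p[:,2].max()-.004]; print('handle n',len(p),t.mean(0).round(4), 'zmax',p[:,2].max())
               ~~~~~~~~~~^^
    return umr_maximum(a, axis, None, out, keepdims, initial, where)
ValueError: zero-size array to reduction operation maximum which has no identity
```

jog_arm(plan="0 0 6 0 0 0.05 255;0 0 6 0 0 0.05 255;0 0 6 0 0 0.05 255;0 0 6 0 0 0.05 255;0 0 6 0 0 0.05 255;0 0 6 0 0 0.05 255;0 0 6 0 0 0.05 255;0 0 6 0 0 0.05 255;0 0 6 0 0 0.05 255;0 0 0 0 0 0 255")

```text
time_s: 32.97
position: [0.5803, 0.0611, 0.0581]
tool_rot: [[0.501, 0.865, 0.002], [0.865, -0.501, -0.001], [0.0, 0.002, -1.0]]
ft_force: [-1.9, -2.5, 6.2]
grip_width: 0.0126
gripper_force: 59.2
```

```bash
python3 - <<'E'
from h import *
im=shot('wrist','w11');s=env.observe();R=s['tool_rot'];print(s['position'],np.degrees(np.arctan2(R[1,1],R[0,1])),s['grip_width'],s['ft_force'],s['wrist_torque'])
rr,cc=np.mgrid[0:400,0:640]; P=cloud(im,rr.ravel(),cc.ravel(),True)
a=P[(abs(P[:,0]-.567)<.012)&(P[:,1]<.02)&(P[:,1]>-.16)&(P[:,2]>.055)]; print('arm/handle z',len(a), np.percentile(a[:,2],[5,50,95]) if len(a) else '')
E
```

```text
[0.58032171 0.0611498  0.05802696] -29.824813016606605 0.012477537157852889 [-2.59654114 -2.41028814  5.93423214] [-0.32973807  0.41438181  0.29011488]
arm/handle z 0
```

View pics/w11.png

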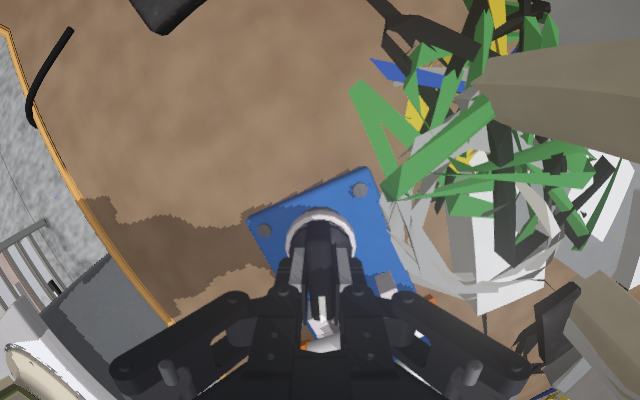

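The knob bar at (322,270) is still square in the fingers, turned about 114°. About 23° more is needed.

jog_arm(plan="0 0 6 0 0 0.05 255;0 0 6 0 0 0.05 255;0 0 6 0 0 0.05 255;0 0 5 0 0 0.05 255;0 0 0 0 0 0 255;0 0 0 0 0 0 255;0 0 0 0 0 0 255;0 0 0 0 0 0 255")

```text
time_s: 33.68
position: [0.5802, 0.0612, 0.0561]
tool_rot: [[0.796, 0.605, 0.002], [0.605, -0.796, -0.001], [0.001, 0.001, -1.0]]
ft_force: [-2.8, -0.4, 7.2]
grip_width: 0.0122
gripper_force: 59.2
```

```bash
python3 - <<'E'
from h import *
im=shot('wrist');s=env.observe();R=s['tool_rot'];print(s['position'],np.degrees(np.arctan2(R[1,1],R[0,1])),s['grip_width'],s['ft_force'],s['wrist_torque'])
E
```

```text
[0.58021999 0.06125321 0.05605272] -52.746761225832586 0.012477010492674233 [-2.55128315 -2.07586743  6.69855869] [-0.23026314  0.46623994  0.23301755]
```

jog_arm(plan="0 0 0 0 0 0 200;0 0 0 0 0 0 150;0 0 0 0 0 0 130;0 0 0 0 0 0 130;0 0 0 0 0 -2 130;0 0 0 0 0 -4 130;0 0 0 0 0 -4 130;0 0 0 0 0 -4 130;0 0 0 0 0 0 130;0 0 0 0 0 0 130")

```text
time_s: 34.57
position: [0.5807, 0.0614, 0.1967]
tool_rot: [[0.796, 0.605, 0.005], [0.605, -0.796, -0.0], [0.004, 0.003, -1.0]]
ft_force: [-1.2, -0.5, -1.7]
grip_width: 0.042
gripper_force: 0.0
```

jog_arm(plan="0 0 0 -3 0 -3 130;0 0 0 -3 0 -3 130;0 0 0 0 0 0 130;0 0 0 0 0 0 130")

```text
time_s: 34.9
position: [0.5327, 0.0252, 0.2537]
tool_rot: [[0.797, 0.604, 0.001], [0.604, -0.797, -0.0], [0.001, 0.001, -1.0]]
ft_force: [0.6, 0.5, 0.2]
grip_width: 0.0418
gripper_force: 0.0
```

```bash
python3 - <<'E'
from h import *
im=shot('wrist','w12');s=env.observe();print(s['time_s'],s['position'],s['ft_force']); knob(im,.066,.09); handle(im)
o=np.array([.567,-.069]);e=np.array([.1028,.9947]);x=np.array([.9947,-.1028])
for b in orange(im,True,.048,40):
    d=b[2][:2]-o; print(b[0],b[1],'u',(d@x).round(4),'v',(d@e).round(4))
E
```

```text
34.95 [0.53273882 0.02561943 0.25246164] [ 0.17910924  0.91696193 -0.26573809]
knob 504 top 0.0804 rect [580.7  61.4] [46.7 12.3] 43.0 pca -137.4
handle n 122 [ 0.5705 -0.037   0.0947] zmax 0.09648134178457773
85 [401.5 144.2] u 0.0478 v 0.0471
84 [429.2 173.1] u 0.0485 v -0.003
169 [341.3 199.3] u -0.0481 v 0.0518
76 [453.4 199.9] u 0.0492 v -0.0529
128 [370.6 225.5] u -0.0474 v 0.0018
119 [396.5 249. ] u -0.0469 v -0.0471
```

View pics/w12.png

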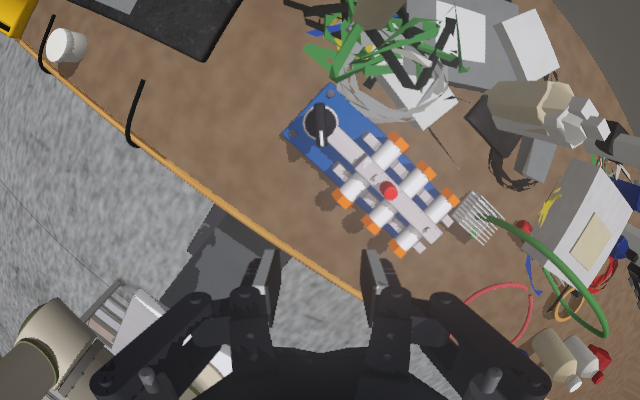

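```bash
python3 - <<'E'
from h import *
o=np.array([.567,-.069]);e=np.array([.1028,.9947]);x=np.array([.9947,-.1028])
for cam,f in (('wrist',True),('top',False)):
    im=shot(cam); h=cv2.cvtColor(im['pixels'],cv2.COLOR_RGB2HSV); r,c=np.where(cv2.inRange(h,(7,170,120),(17,255,255)))
    P=cloud(im,r,c,f); u=(P[:,:2]-o)@x; v=(P[:,:2]-o)@e
    for v0 in (-.05,0,.05):
        for sg in (1,-1):
            k=(abs(u*sg-.048)<.008)&(abs(v-v0)<.016)&(P[:,2]>.046)&(P[:,2]<.056)
            print(cam,v0,sg,k.sum(),'v mid',((v[k].min()+v[k].max())/2-v0).round(4) if k.any() else '', 'u',np.percentile(u[k],[2,98]).round(4) if k.any() else '', 'ztop',np.percentile(P[k,2],90).round(4) if k.any() else '')
E
```

```text
wrist -0.05 1 70 v mid -0.0012 u [0.0447 0.0531] ztop 0.0524
wrist -0.05 -1 91 v mid 0.0014 u [-0.051  -0.0421] ztop 0.052
wrist 0 1 78 v mid -0.002 u [0.044  0.0528] ztop 0.0524
wrist 0 -1 97 v mid 0.0007 u [-0.0515 -0.0427] ztop 0.0522
wrist 0.05 1 85 v mid -0.0024 u [0.0437 0.0518] ztop 0.0521
wrist 0.05 -1 129 v mid -0.0001 u [-0.0523 -0.0434] ztop 0.0521
top -0.05 1 20 v mid 0.0007 u [0.0447 0.0546] ztop 0.0517
top -0.05 -1 24 v mid 0.0005 u [-0.0512 -0.0408] ztop 0.0532
top 0 1 2 v mid -0.0105 u [0.046  0.0492] ztop 0.0496
top 0 -1 23 v mid -0.0019 u [-0.0518 -0.0413] ztop 0.0532
top 0.05 1 0 v mid  u  ztop 
top 0.05 -1 21 v mid -0.0008 u [-0.0523 -0.0424] ztop 0.0528
```

Rollers are aligned, seated at the right height and centred along x. Handing in.

```bash
python3 -c "
from rig import job
print(job.close_job())"
```

```text
the job is handed in; nothing more can be done
None
```

I laid all three rollers in their own V seats, swung the clamp arm back to its stop, and turned the knob to an estimated 2.3 rad, about 25° past the bite. I then released it and handed the job in; it returned no verdict.

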